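# Fish dropped battery packs from between two backup units and set them charging

## Robot

A 6-joint arm with a two-finger parallel gripper is mounted at the origin on the work surface. World frame = base frame: x ahead of the robot, y to its left, z up, the work surface at z = 0. Lengths are in m, angles in degrees, forces in N, time in s.
With the tool pointing down it reaches from about 0.4 to 0.825 m from the base axis. Payload 7 kg.
Tool frame: the origin (TCP) lies midway between the tips of the shut fingers; the grasp point (between the pads) lies 19 mm behind it (ctrl.hold_point_z is the distance from the TCP to the grasp point, in m); z points along the fingers, y is the line along which they close (so a half turn about z gives the same grasp; the last joint's range is limited). The gripper opens to 88 mm and grips with 3 to 60 N. Pads are 19 mm wide; open, the fingers measure 130 mm over their backs; the gripper's body (78 mm by 193 mm) begins 47 mm behind the grasp point.
Start: joints at [82.397, 20.546, 0.682, 0, -70.136, -16.507], TCP at [0.276, 0.616, 0.227] pointing down, gripper open.
Joint ranges: [-176.03, 176.03], [-82.01, 121.73], [-58.28, 71.71], [-173.87, 95.51], [-174.79, -0.11], [-173.66, 173.66]. Speed limits (degrees/s): [136.94, 136.94, 172.46, 180, 180, 180].

## Interface

Orientations are given as [roll, pitch, yaw] about the fixed x, y, z axes, in that order (R = Rz(yaw) Ry(pitch) Rx(roll)).
In Python, from plant import ctrl gives the robot as it stands.
- The arm moves only by the tool apply_moves, never from a script. Its argument "deltas" is a list of rows, each an object with "fingers": the finger opening in mm, from 0 to 87.6; "delta_pos": the shift along the tool's x, y, z in mm, a list of three; "angular": the turn, a rotation vector about the tool's x, y, z in degrees, a list of three. A call has 1 to 10 rows; each row is the pose to reach, as a shift and turn from the pose commanded when the call began, along the tool's axes at that moment; what a row does not reach only later rows make up. A row lasts 1/10 s, in which the tool goes at most 50 mm and 8.59 degrees, less where a joint would pass 70% of its speed; a pose out of reach is approached as far as the arm can. A call with a gripper value outside its range is refused whole. The fingers move at their own pace and stop on an object; the grip force is fixed at half the most. Time passes only in rows, so rows that repeat a pose let the fingers close. It gives the time, the measured TCP pose, the force, the opening and the grip force at its end, in the units of the state.
- ctrl.get_obs(): the state, without advancing time (a new reading comes with each control period).
- ctrl.snapshot(name): name is "scene" or "side" or "wrist"; returns the picture (400x640x3 uint8, red, green, blue); there is no depth.
- ctrl.camera_params(name): a dict with "fx", "fy", "cx", "cy" (pixels), "cam_to_world" (4x4, takes a point from camera to world coordinates); the wrist camera has in their place "mount" (4x4, takes a point from camera to tool coordinates, whose origin is the TCP and whose axes are the flange's). Camera axes: x right, y up, looking along -z (the intrinsics and any distortion apply to the point x, -y, -z); pixel columns grow to the right and rows downward; lengths in m; the calibration is good to about 2 mm. A picture is of the moment at which its call begins: read the wrist's pose just before it. camera_params takes no time and is no camera call.
- ctrl.close_job(): hands the job in; it is judged then, once.
The state is a dict: "clock": time; "joint_pos": joint angles; "qvel": joint speeds; "tau": joint torques, N m; "tool_pos": TCP position; "orientation": TCP orientation; "force": force on the tool from outside, world axes, zero at the start; "moment": the same for the moment, N m; "opening": finger opening in m; "gripper_force": force on a finger pad.
Only numpy, scipy, OpenCV 4.12 (cv2) and the standard library are available. Lean on these libraries where they do the work, as an engineer would, in place of code of your own. Each camera call takes 0.05 s, during which the arm holds its last target. There are 200 camera calls.

## Task

The battery packs have dropped into the narrow gap between the two backup units: drag every one out with the hook rod, keeping your fingers off the packs while they are in the gap, and lay them all flat on the floor of the blue charging tray, side by side or end to end, none on top of another. Only when all are in, press the dock's red sprung lever down until it clicks and stays down by itself. Leave the hook rod lying on its rest again, and do not disturb the bottle, the mug or the screwdriver.

Things in the scene. Friction and masses are not known exactly. Their poses are not given: they have to be found in the camera images.
- units: two fixed backup units (black: y 24 to 114 mm, grey: y -24 to -154 mm), 300 mm long, 80 mm high, with a straight gap 48 mm wide, open above; its floor is the bench. Origin: on the bench, mid-width at the gap's mouth, near the rod's rest. x runs from the mouth inwards, z up. The far end (x = 300 mm) is open too, and the bench clear 60 mm beyond it. The bench before the mouth (x < 0) is clear for about 150 mm
- pack1: yellow battery pack with a black band, a block 60 x 36 x 24 mm (x, y, z), 0.08 to 0.17 kg. Origin: centre of its underside. At the start it lies flat on the bench in the gap, lengthwise, with at least 20 mm of free gap behind it. Two or three of the three packs are present; an absent one reads None from the start
- pack2: yellow battery pack with a black band, a block 60 x 36 x 24 mm (x, y, z), 0.08 to 0.17 kg. Origin: centre of its underside. At the start it lies flat on the bench in the gap, lengthwise, with at least 20 mm of free gap behind it. Two or three of the three packs are present; an absent one reads None from the start
- pack3: yellow battery pack with a black band, a block 60 x 36 x 24 mm (x, y, z), 0.08 to 0.17 kg. Origin: centre of its underside. At the start it lies flat on the bench in the gap, lengthwise, with at least 20 mm of free gap behind it. Two or three of the three packs are present; an absent one reads None from the start
- rod: hook rod, 0.16 kg: orange handle 110 x 22 x 30 mm (x, y, z); a steel rod 9 mm thick leaves its +x end at z = 15 mm, runs to x = 100 mm and bends straight down to a cross foot along y, 29 mm long, 9 mm thick, its axis at x = 100, z = -106 mm. Origin: centre of the handle's underside, z up in use. Pinch the handle's middle from above across its 22 mm
- rest: rod rest (fixed): base 90 x 70 x 8 mm; two upright plates at x = +-35 mm, 8 mm thick, 64 mm wide in y, flat tops 128 mm above the bench, where the handle lies along x; 8 mm high lugs at the tops' edges, 52 mm apart. Origin: middle of the base, on the bench. At the start the rod lies on it, its bent end hanging beyond the +x plate, its foot 17 mm above the bench
- dock: charging dock (fixed): blue-walled open tray 250 x 120 mm outside, 240 (x) x 110 mm (y) inside, rim 42 mm above the bench; the lever's grey housing, 35 mm high, runs along it from y = -60 to -105 mm. Origin: centre of the tray's underside, on the bench; x along the tray, z up
- tray_floor (a point): centre of the tray's inner floor, 12 mm above the bench; axes as the dock's
- lever (a joint): angle of the dock's sprung lever, rad: 0 = up (tilted 0.8 rad above level), 0.8 = fully down, level. A spring pushes it up (at most about 10 N at the pad) until 0.5 rad; past that it snaps down to 0.8 and stays there
- lever_pad (a point): centre of the top face of the lever's red pad (40 x 40 mm), which moves with the lever; 140 mm from the hinge measured along the lever and 8 mm above its centre line. The lever points from its hinge towards the dock's -x and swings in the dock's x-z plane
- lever_hinge (a point): the lever's hinge axis (along the dock's y), fixed to the dock, 55 mm above the bench; axes as the dock's
- spray: bystander: green bottle with a red cap, 52 mm wide, 150 mm high; origin at the centre of its underside
- mug: bystander: blue mug 76 mm wide, 90 mm high; origin at the centre of its underside
- driver: bystander: screwdriver lying on the bench
There are look-alikes about, which are no part of the job. What is shaped like the pack3 but orange or turquoise is not meant.

How it is judged (in metres and radians):
On the way, in this order (a step that is already met when the one before it is completed fails the run):
1. every battery pack present lies flat on the tray's floor, released and at rest (x of pack1 in the frame of dock between -0.105 and 0.105 m and y of pack1 in the frame of dock between -0.045 and 0.045 m and z of each of pack1, pack2, pack3 in the frame of tray_floor below 0.008 m and angle between each of pack1, pack2, pack3's own z axis and vertical below 0.2 rad and linear speed of each of pack1, pack2, pack3 below 0.03 m/s and contact force between the fingers and pack1 below 0.2 N and x of pack2 in the frame of dock between -0.105 and 0.105 m and y of pack2 in the frame of dock between -0.045 and 0.045 m and contact force between the fingers and pack2 below 0.2 N and x of pack3 in the frame of dock between -0.105 and 0.105 m and y of pack3 in the frame of dock between -0.045 and 0.045 m and contact force between the fingers and pack3 below 0.2 N), for 0.2 s.
2. then the lever is pressed down past its detent (beyond 0.72 rad) (value of joint lever above 0.72 rad), for 0.2 s.
At the end, for the whole second after the job is handed in: Every pack flat on the tray floor (within 8 mm, tilt < 0.2 rad, centre within 105 mm in x and 45 mm in y of the tray centre), released; lever over 0.72 rad; rod level on its rest (tilt < 0.1 rad, underside at 122 to 137 mm), its middle within 30 mm of the rest's middle (x of pack1 in the frame of dock between -0.105 and 0.105 m and y of pack1 in the frame of dock between -0.045 and 0.045 m and z of each of pack1, pack2, pack3 in the frame of tray_floor below 0.008 m and angle between each of pack1, pack2, pack3's own z axis and vertical below 0.2 rad and contact force between the fingers and pack1 below 0.2 N and x of pack2 in the frame of dock between -0.105 and 0.105 m and y of pack2 in the frame of dock between -0.045 and 0.045 m and contact force between the fingers and pack2 below 0.2 N and x of pack3 in the frame of dock between -0.105 and 0.105 m and y of pack3 in the frame of dock between -0.045 and 0.045 m and contact force between the fingers and pack3 below 0.2 N and value of joint lever above 0.72 rad and horizontal distance between rod and rest below 0.03 m and height (world z) of rod between 0.122 and 0.137 m and angle between rod's own z axis and vertical below 0.1 rad and linear speed of rod below 0.03 m/s); the robot touches nothing.
It fails at once if the fingers touch a battery pack while its centre is still inside the gap ((contact force between the fingers and pack1 above 0.5 N and x of pack1 in the frame of units between 0 and 0.3 m and y of pack1 in the frame of units between -0.03 and 0.03 m and height (world z) of pack1 below 0.06 m) or (contact force between the fingers and pack2 above 0.5 N and x of pack2 in the frame of units between 0 and 0.3 m and y of pack2 in the frame of units between -0.03 and 0.03 m and height (world z) of pack2 below 0.06 m) or (contact force between the fingers and pack3 above 0.5 N and x of pack3 in the frame of units between 0 and 0.3 m and y of pack3 in the frame of units between -0.03 and 0.03 m and height (world z) of pack3 below 0.06 m)).
It fails at once if the bottle is pushed more than 30 mm or tipped (distance of spray from where it was at the start of the episode above 0.03 m or angle between spray's own z axis and vertical above 0.5 rad).
It fails at once if the mug is pushed more than 30 mm or tipped (distance of mug from where it was at the start of the episode above 0.03 m or angle between mug's own z axis and vertical above 0.5 rad).
It fails at once if the screwdriver is pushed more than 30 mm (distance of driver from where it was at the start of the episode above 0.03 m).
Of pack1, pack2, pack3 only 2 to 3 are there at a start; the rules pass over those that are not, and their reading is None.
At some moment in a run one of pack1, pack2, pack3 may be knocked a few centimetres aside while the robot is not near it.
It also fails if it takes over 210 s, if anything falls off the work surface, if the arm or the gripper's body presses on something with over 40 N, if the wrist force passes 120 N, or if a joint passes its speed limit or range.

## Working session

There is one attempt and no reset: what is moved stays moved. The work goes in short steps, Python scripts to look and compute and a tool call to move; the robot and the scene stay as the last step left them, time stands still between calls to the robot, and variables do not carry over. Pictures are saved under pics/ and viewed, at most 14 in all, crops included, and the job is handed in when it is done.

Besides the shell and the picture viewer there is one more tool, called as a command line: name --argument value ..., lists and objects as JSON in quotes. apply_moves: Moves the arm, as the interface text tells. Its arguments: {"type":"object","properties":{"deltas":{"type":"array"}},"required":["deltas"]}

```bash
mkdir -p pics; ls; python3 - <<'E'
from plant import ctrl
import cv2,numpy as np
np.set_printoptions(precision=4,suppress=True)
print(ctrl.get_obs(), ctrl.hold_point_z)
for n in ["scene","side","wrist"]:
    cv2.imwrite(f"pics/{n}0.png",ctrl.snapshot(n)[:,:,::-1]); print(n,ctrl.camera_params(n))
E
```

```text
pics
{'clock': 0.0, 'joint_pos': array([ 82.3975,  20.5929,   0.6339,  -0.0227, -70.1361, -16.5072]), 'qvel': array([-0.0795,  0.0838, -0.0317,  0.0159, -0.0064, -0.0234]), 'tau': array([  0.0008, -58.2715,  29.3069,   6.9977,   0.007 ,  -0.0002]), 'tool_pos': array([0.2755, 0.6157, 0.2256]), 'orientation': array([179.9028,  -0.0066, -24.1174]), 'force': array([-0.7874, -0.2708,  0.2481]), 'moment': array([0.0468, 0.0452, 0.0085]), 'gripper_force': 0.0, 'opening': 0.08731325776321483} 0.0188
scene {'fx': 411.4613751874462, 'fy': 411.4613751874462, 'cx': 321.60972064738127, 'cy': 195.68075938332268, 'cam_to_world': array([[-0.8132, -0.4243,  0.3983,  0.9886],
       [ 0.5818, -0.609 ,  0.5391,  0.5906],
       [ 0.0138,  0.6701,  0.7421,  0.9277],
       [ 0.    ,  0.    ,  0.    ,  1.    ]])}
side {'fx': 462.8922366847114, 'fy': 462.8922366847114, 'cx': 315.7342322741191, 'cy': 199.419553808923, 'cam_to_world': array([[-0.9972,  0.0426, -0.0609,  0.4824],
       [-0.0733, -0.6966,  0.7137,  1.0182],
       [-0.012 ,  0.7162,  0.6978,  1.0754],
       [ 0.    ,  0.    ,  0.    ,  1.    ]])}
wrist {'fx': 335.76799313711, 'fy': 335.76799313711, 'cx': 316.21508117679343, 'cy': 202.73530795715195, 'mount': array([[-0.0002,  0.9668,  0.2555,  0.0675],
       [ 1.    ,  0.0006, -0.0015,  0.0002],
       [-0.0016,  0.2555, -0.9668, -0.1571],
       [ 0.    ,  0.    ,  0.    ,  1.    ]])}
```

View pics/scene0.png

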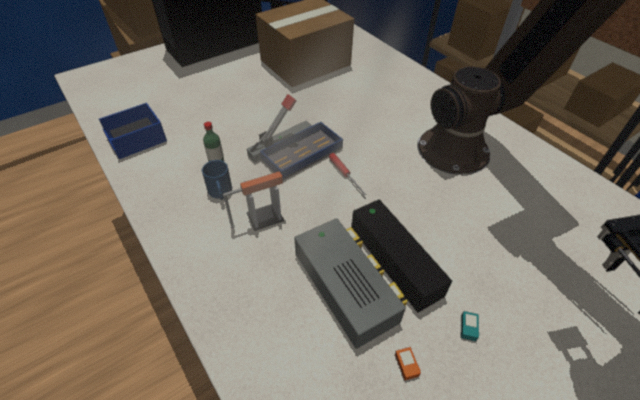

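View pics/side0.png

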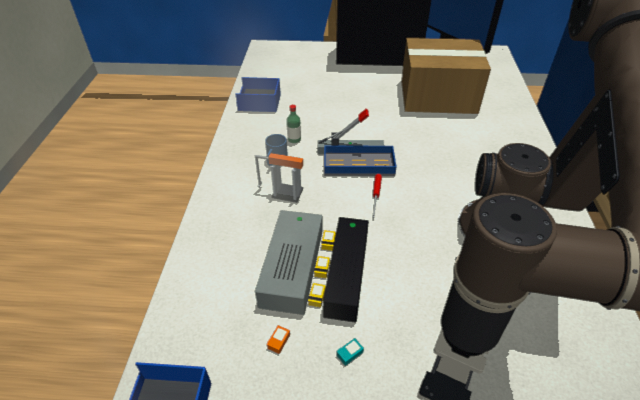

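```bash
cat > h.py <<'E'
import numpy as np,cv2
from plant import ctrl
from scipy.spatial.transform import Rotation as R
np.set_printoptions(precision=4,suppress=True)
def cam(n,obs=None):
    p=ctrl.camera_params(n)
    if n=="wrist":
        T=np.eye(4);T[:3,:3]=R.from_euler('xyz',obs['orientation'],degrees=True).as_matrix();T[:3,3]=obs['tool_pos']
        return p,T@p['mount']
    return p,p['cam_to_world']
def ray(n,u,v,obs=None):
    p,M=cam(n,obs)
    d=np.array([(u-p['cx'])/p['fx'],-(v-p['cy'])/p['fy'],-1.])
    return M[:3,3],M[:3,:3]@d
def onz(n,u,v,z,obs=None):
    o,d=ray(n,u,v,obs); return o+d*(z-o[2])/d[2]
def tri(a,b):
    o1,d1=ray(*a);o2,d2=ray(*b)
    s=np.linalg.lstsq(np.c_[d1,-d2],o2-o1,rcond=None)[0]
    A=o1+d1*s[0];B=o2+d2*s[1]; return (A+B)/2,np.linalg.norm(A-B)
def proj(n,P,obs=None):
    p,M=cam(n,obs); q=np.linalg.inv(M)@np.append(P,1)
    return np.array([p['cx']+p['fx']*q[0]/-q[2],p['cy']-p['fy']*q[1]/-q[2]])
E
python3 - <<'E'
import cv2,numpy as np
s=cv2.imread('pics/side0.png');c=cv2.imread('pics/scene0.png')
cv2.imwrite('pics/c1.png',cv2.resize(s[95:320,235:405],None,fx=2.35*1.5,fy=2.35*1.5/1.33*1.0,interpolation=cv2.INTER_CUBIC)[:600])
cv2.imwrite('pics/c1.png',cv2.resize(s[100:212,240:400],None,fx=5,fy=5,interpolation=cv2.INTER_CUBIC))
cv2.imwrite('pics/c2.png',cv2.resize(c[85:235,190:370],None,fx=4,fy=4,interpolation=cv2.INTER_CUBIC))
cv2.imwrite('pics/c3.png',cv2.resize(s[205:355,245:385],None,fx=4,fy=4,interpolation=cv2.INTER_CUBIC))
E
```

```text
(no output)
```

View pics/c1.png

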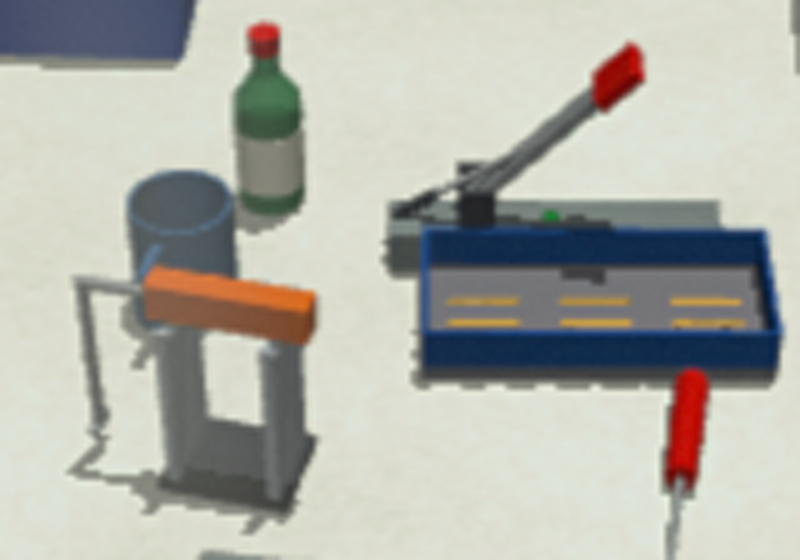

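View pics/c2.png

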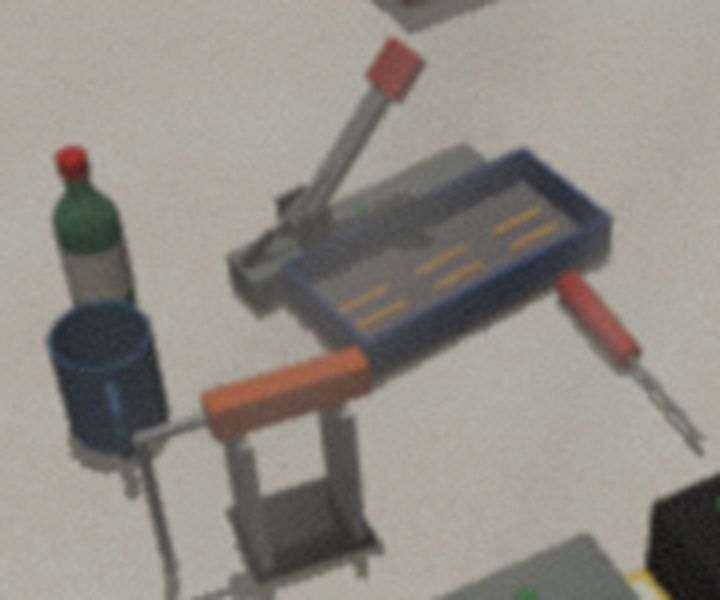

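View pics/c3.png

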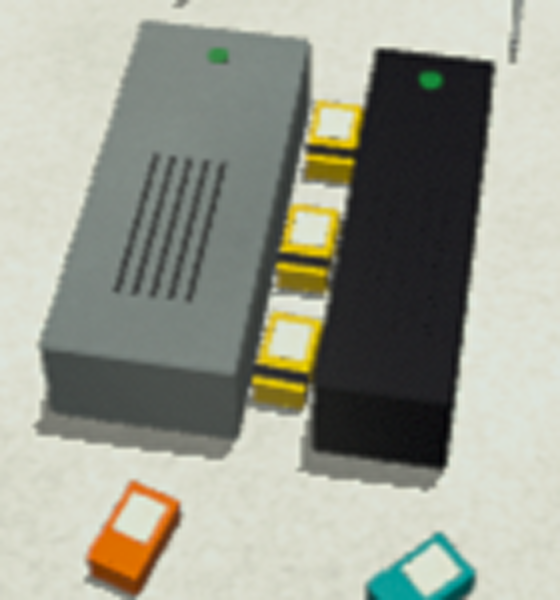

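```bash
cat >m1.py <<'E'
from h import *
def s3(u,v): return ('side',245+u/4,205+v/4)
def s1(u,v): return ('side',240+u/5,100+v/5)
def c2(u,v): return ('scene',190+u/4,85+v/4)
U=lambda *p,z: print(*[onz(*q,z)[:3] for q in p])
print('grey');U(s3(143,22),s3(310,40),s3(238,375),s3(42,347),z=.08)
print('black');U(s3(377,50),s3(492,63),s3(447,405),s3(316,388),z=.08)
print('packs front bottom/top back');
U(s3(304,408),s3(326,290),s3(351,180),z=0.0)
U(s3(293,312),s3(312,205),s3(336,101),z=.024)
print('tray rim outer: ne nw sw se');U(s1(768,228),s1(422,230),s1(422,335),s1(780,335),z=.042)
U(c2(523,150),c2(610,213),c2(283,268),c2(368,345),z=.042)
print('pad center tri',tri(s1(628,66),c2(396,70)))
print('handle top corners');U(s1(150,267),s1(316,292),s1(308,318),s1(147,290),z=.158)
U(c2(204,396),c2(358,348),c2(370,362),c2(212,415),z=.158)
print('rest base');U(s1(316,437),s1(290,512),s1(160,486),z=.008);U(c2(380,545),c2(258,583),c2(231,515),z=.008)
print('spray,mug,driver');print(tri(s1(263,35),c2(72,160)),tri(s1(180,190),c2(102,325)));U(s1(690,372),s1(680,480),s1(670,560),z=.015)
print('hook bend',tri(s1(80,282),c2(142,440)))
E
python3 m1.py
```

```text
grey
[0.671  0.0542 0.08  ] [0.5443 0.0652 0.08  ] [0.5712 0.3605 0.08  ] [0.6985 0.3477 0.08  ]
black
[0.4942 0.0724 0.08  ] [0.4094 0.0803 0.08  ] [0.4395 0.3738 0.08  ] [0.5215 0.3668 0.08  ]
packs front bottom/top back
[0.5318 0.3307 0.    ] [0.5225 0.233  0.    ] [0.5095 0.1315 0.    ]
[0.5432 0.2704 0.024 ] [0.5359 0.1763 0.024 ] [0.524  0.0745 0.024 ]
tray rim outer: ne nw sw se
[ 0.3116 -0.3345  0.042 ] [ 0.5616 -0.3177  0.042 ] [ 0.5545 -0.2002  0.042 ] [ 0.309  -0.2148  0.042 ]
[ 0.3174 -0.3315  0.042 ] [ 0.3067 -0.2221  0.042 ] [ 0.5634 -0.3171  0.042 ] [ 0.5541 -0.2039  0.042 ]
pad center tri (array([ 0.4205, -0.3653,  0.1511]), np.float64(0.008548380545035343))
handle top corners
[ 0.7225 -0.1197  0.158 ] [ 0.6151 -0.101   0.158 ] [ 0.6177 -0.0755  0.158 ] [ 0.7211 -0.0967  0.158 ]
[ 0.7224 -0.1203  0.158 ] [ 0.6179 -0.1012  0.158 ] [ 0.6183 -0.0856  0.158 ] [ 0.7261 -0.1025  0.158 ]
rest base
[ 0.6224 -0.1293  0.008 ] [ 0.6327 -0.056   0.008 ] [ 0.7216 -0.0752  0.008 ]
[ 0.6376 -0.0573  0.008 ] [ 0.7252 -0.0773  0.008 ] [ 0.7109 -0.1422  0.008 ]
spray,mug,driver
(array([ 0.6826, -0.4072,  0.1451]), np.float64(1.542210445735409e-05)) (array([ 0.729 , -0.2781,  0.1003]), np.float64(0.0001446187146602542))
[ 0.3685 -0.2035  0.015 ] [ 0.3776 -0.0946  0.015 ] [ 0.3854 -0.0204  0.015 ]
hook bend (array([ 0.7687, -0.1206,  0.1437]), np.float64(0.0013370877131233681))
```

apply_moves --deltas '[{"fingers": 87, "delta_pos": [326, 246, -20], "angular": [0, 0, 83]}, {"fingers": 87, "delta_pos": [326, 246, -20], "angular": [0, 0, 83]}, {"fingers": 87, "delta_pos": [326, 246, -20], "angular": [0, 0, 83]}, {"fingers": 87, "delta_pos": [326, 246, -20], "angular": [0, 0, 83]}, {"fingers": 87, "delta_pos": [326, 246, -20], "angular": [0, 0, 83]}, {"fingers": 87, "delta_pos": [326, 246, -20], "angular": [0, 0, 83]}, {"fingers": 87, "delta_pos": [326, 246, -20], "angular": [0, 0, 83]}, {"fingers": 87, "delta_pos": [326, 246, -20], "angular": [0, 0, 83]}, {"fingers": 87, "delta_pos": [326, 246, -20], "angular": [0, 0, 83]}, {"fingers": 87, "delta_pos": [326, 246, -20], "angular": [0, 0, 83]}]'

```text
clock: 1.15
tool_pos: [0.4736, 0.2562, 0.2467]
orientation: [180.0, 0.0, -107.6]
force: [0.8, -0.1, -0.4]
opening: 0.0871
gripper_force: 0.0
```

```bash
cat > d.py <<'E'
import sys
from h import *
# args: x y z yaw targets (mm,deg): prints the delta in tool axes from the current measured pose
o=ctrl.get_obs(); print(o['clock'],o['tool_pos']*1000,o['orientation'],'j',o['joint_pos'],'op',o['opening']*1000,'F',o['force'])
p=o['tool_pos']*1000; yaw=o['orientation'][2]
for a in sys.argv[1:]:
    x,y,z,w=map(float,a.split(','))
    t=np.radians(yaw); d=np.array([x,y,z])-p
    print(a,'-> delta',np.round([d[0]*np.cos(t)+d[1]*np.sin(t), d[0]*np.sin(t)-d[1]*np.cos(t), -d[2]],1),'turn z',round(-((w-yaw+180)%360-180),2))
    p=np.array([x,y,z]);yaw=w
E
python3 d.py 670,-100,250,170
```

```text
1.15 [473.5878 256.2112 246.6721] [ 179.9998    0.0014 -107.6334] j [ 49.2803   6.9066 -14.7806  -0.0008 -68.3115 -66.9134] op 87.12980058997823 F [ 0.7592 -0.1057 -0.3595]
670,-100,250,170 -> delta [ 280.  -295.1   -3.3] turn z 82.37
```

apply_moves --deltas '[{"fingers": 87, "delta_pos": [280, -295, -3], "angular": [0, 0, 82.4]}, {"fingers": 87, "delta_pos": [280, -295, -3], "angular": [0, 0, 82.4]}, {"fingers": 87, "delta_pos": [280, -295, -3], "angular": [0, 0, 82.4]}, {"fingers": 87, "delta_pos": [280, -295, -3], "angular": [0, 0, 82.4]}, {"fingers": 87, "delta_pos": [280, -295, -3], "angular": [0, 0, 82.4]}, {"fingers": 87, "delta_pos": [280, -295, -3], "angular": [0, 0, 82.4]}, {"fingers": 87, "delta_pos": [280, -295, -3], "angular": [0, 0, 82.4]}, {"fingers": 87, "delta_pos": [280, -295, -3], "angular": [0, 0, 82.4]}, {"fingers": 87, "delta_pos": [280, -295, -3], "angular": [0, 0, 82.4]}, {"fingers": 87, "delta_pos": [280, -295, -3], "angular": [0, 0, 82.4]}]'

```text
clock: 2.15
tool_pos: [0.6726, -0.0984, 0.248]
orientation: [-180.0, -0.1, 170.0]
force: [-0.4, 0.7, 0.5]
opening: 0.0866
gripper_force: 0.0
```

```bash
cat > orange.py <<'E'
from h import *
o=ctrl.get_obs(); im=ctrl.snapshot('wrist'); cv2.imwrite('pics/w1.png',im[:,:,::-1])
h=cv2.cvtColor(im,cv2.COLOR_RGB2HSV); m=cv2.inRange(h,(5,140,90),(16,255,255))
c=max(cv2.findContours(m,0,2)[0],key=cv2.contourArea); print(cv2.contourArea(c),cv2.boundingRect(c))
q=np.array([onz('wrist',u,v,.158,o)[:2] for u,v in c[:,0]]); r=cv2.minAreaRect((q*1000).astype(np.float32)); print(r)
E
python3 orange.py; python3 d.py 670,-100,124,170
```

```text
3379.0 (293, 133, 31, 129)
((665.1221923828125, -104.40501403808594), (21.31003189086914, 100.29568481445312), 78.31051635742188)
2.2 [672.3724 -97.4668 248.3612] [-179.9813   -0.0973  169.8273] j [   8.1424   20.365     3.2605   -0.0134  -72.9937 -108.3111] op 87.12118768913973 F [-0.4029  0.0472 -0.6605]
670,-100,124,170 -> delta [  1.9  -2.9 124.4] turn z -0.17
```

View pics/w1.png

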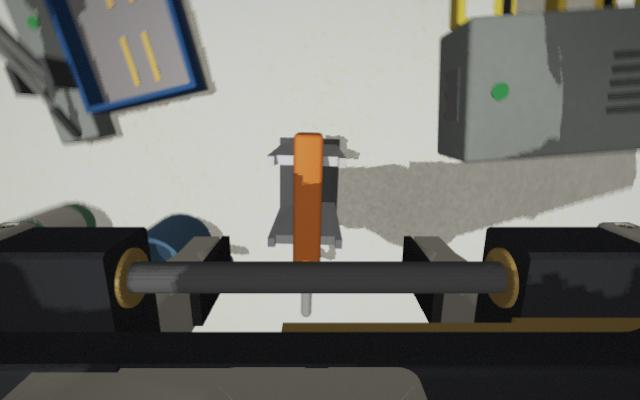

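apply_moves --deltas '[{"fingers": 87, "delta_pos": [2, -5, 40], "angular": [0, 0, 1]}, {"fingers": 87, "delta_pos": [2, -5, 70], "angular": [0, 0, 1]}, {"fingers": 87, "delta_pos": [2, -5, 100], "angular": [0, 0, 1]}, {"fingers": 87, "delta_pos": [2, -5, 124], "angular": [0, 0, 1]}, {"fingers": 87, "delta_pos": [2, -5, 124], "angular": [0, 0, 1]}, {"fingers": 60, "delta_pos": [2, -5, 124], "angular": [0, 0, 1]}, {"fingers": 40, "delta_pos": [2, -5, 124], "angular": [0, 0, 1]}, {"fingers": 28, "delta_pos": [2, -5, 124], "angular": [0, 0, 1]}, {"fingers": 15, "delta_pos": [2, -5, 124], "angular": [0, 0, 1]}, {"fingers": 10, "delta_pos": [2, -5, 124], "angular": [0, 0, 1]}]'

```text
clock: 3.2
tool_pos: [0.6699, -0.1006, 0.1264]
orientation: [180.0, 0.1, 169.5]
force: [0.1, -0.7, 0.2]
opening: 0.0526
gripper_force: 0.0
```

apply_moves --deltas '[{"fingers": 5, "delta_pos": [0, 0, 0], "angular": [0, 0, 0]}, {"fingers": 5, "delta_pos": [0, 0, 0], "angular": [0, 0, 0]}, {"fingers": 5, "delta_pos": [0, 0, 0], "angular": [0, 0, 0]}, {"fingers": 5, "delta_pos": [0, 0, 0], "angular": [0, 0, 0]}]'

```text
clock: 3.6
tool_pos: [0.6695, -0.1008, 0.1256]
orientation: [-180.0, -0.0, 169.5]
force: [-1.0, -0.2, 0.5]
opening: 0.0219
gripper_force: 30.0
```

```bash
python3 d.py
```

```text
3.6 [ 669.5386 -100.7842  125.6042] [-179.987    -0.0045  169.4895] j [   7.9018   24.8958   -6.4098    0.0128  -58.7028 -108.4189] op 21.90143477091946 F [-1.0127 -0.2322  0.4884]
```

apply_moves --deltas '[{"fingers": 5, "delta_pos": [0, 0, -30], "angular": [0, 0, 0]}, {"fingers": 5, "delta_pos": [0, 0, -60], "angular": [0, 0, 0]}, {"fingers": 5, "delta_pos": [0, 0, -90], "angular": [0, 0, 0]}, {"fingers": 5, "delta_pos": [10, 5, -115], "angular": [0, 0, -7]}, {"fingers": 5, "delta_pos": [25, 15, -115], "angular": [0, 0, -15]}, {"fingers": 5, "delta_pos": [40, 28, -115], "angular": [0, 0, -23]}, {"fingers": 5, "delta_pos": [58, 40, -115], "angular": [0, 0, -31]}, {"fingers": 5, "delta_pos": [76, 52, -115], "angular": [0, 0, -39]}, {"fingers": 5, "delta_pos": [90, 60, -115], "angular": [0, 0, -47]}, {"fingers": 5, "delta_pos": [90, 60, -115], "angular": [0, 0, -47]}]'

```text
clock: 4.6
tool_pos: [0.5907, -0.0241, 0.2407]
orientation: [180.0, 0.0, -143.2]
force: [0.6, -0.2, -1.5]
opening: 0.022
gripper_force: 29.9
```

```bash
python3 d.py 517.9,53.9,235,-95.2
```

```text
4.6 [590.6604 -24.1319 240.7217] [ 179.9635    0.0072 -143.2444] j [ 16.5679  12.2083  -9.0262  -0.0394 -68.7713 -69.7981] op 21.951074350750336 F [ 0.5722 -0.2398 -1.4514]
517.9,53.9,235,-95.2 -> delta [ 11.6 106.1   5.7] turn z -48.04
```

apply_moves --deltas '[{"fingers": 5, "delta_pos": [2, 17, 1], "angular": [0, 0, -8]}, {"fingers": 5, "delta_pos": [4, 34, 2], "angular": [0, 0, -16]}, {"fingers": 5, "delta_pos": [6, 51, 3], "angular": [0, 0, -24]}, {"fingers": 5, "delta_pos": [8, 68, 4], "angular": [0, 0, -32]}, {"fingers": 5, "delta_pos": [10, 85, 5], "angular": [0, 0, -40]}, {"fingers": 5, "delta_pos": [12, 106, 6], "angular": [0, 0, -48]}, {"fingers": 5, "delta_pos": [12, 106, 6], "angular": [0, 0, -48]}]'

```text
clock: 5.3
tool_pos: [0.5185, 0.0538, 0.2345]
orientation: [180.0, 0.0, -95.4]
force: [0.9, -0.5, -0.5]
opening: 0.022
gripper_force: 29.9
```

```bash
python3 - <<'E'
from h import *
for n in ['side','scene']:
    cv2.imwrite(f'pics/{n}1.png',ctrl.snapshot(n)[:,:,::-1])
a=cv2.imread('pics/side1.png')[170:320,240:390];b=cv2.imread('pics/scene1.png')[170:320,290:440]
cv2.imwrite('pics/c4.png',cv2.resize(np.hstack([a,b]),None,fx=2.66,fy=2.66,interpolation=cv2.INTER_CUBIC))
E
python3 d.py 517.9,53.9,112.6,-95.2
```

```text
5.4 [519.6491  52.9352 234.6651] [-179.9858    0.0009  -95.679 ] j [ 27.3647   5.7724 -17.7016   0.0077 -66.5136 -33.0468] op 21.649580916091356 F [-0.1104 -0.3928 -1.4473]
517.9,53.9,112.6,-95.2 -> delta [ -0.8   1.8 122.1] turn z -0.48
```

View pics/c4.png

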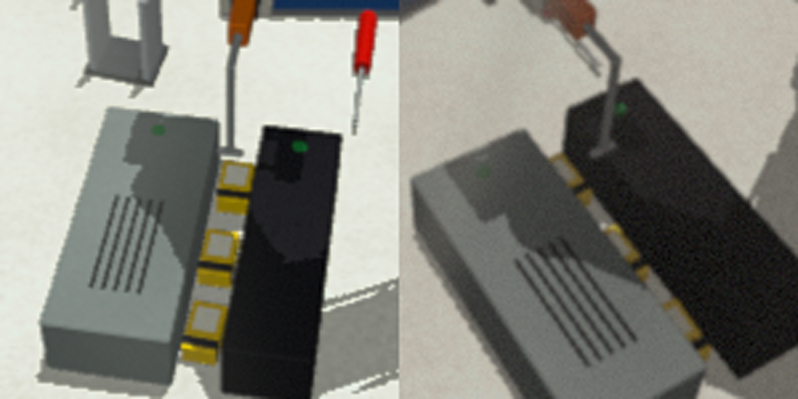

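```bash
python3 - <<'E'
from h import *
P,e=tri(('side',326.5,227.1),('scene',366.7,227.1)); print(P,e)
o=np.array([.51925,.0688]);u=np.array([np.cos(np.radians(84.75)),np.sin(np.radians(84.75))]);v=np.array([-u[1],u[0]])
print((P[:2]-o)@u,(P[:2]-o)@v)
E
```

```text
[0.5277 0.1561 0.1265] 0.0012467039317683786
0.08769109205159134 -0.0004018040222785004
```

apply_moves --deltas '[{"fingers": 5, "delta_pos": [-1, 2, 25], "angular": [0, 0, -0.5]}, {"fingers": 5, "delta_pos": [-1, 2, 50], "angular": [0, 0, -0.5]}, {"fingers": 5, "delta_pos": [-1, 2, 75], "angular": [0, 0, -0.5]}, {"fingers": 5, "delta_pos": [-1, 2, 100], "angular": [0, 0, -0.5]}, {"fingers": 5, "delta_pos": [-1, 2, 115], "angular": [0, 0, -0.5]}, {"fingers": 5, "delta_pos": [-1, 2, 122], "angular": [0, 0, -0.5]}, {"fingers": 5, "delta_pos": [-1, 2, 122], "angular": [0, 0, -0.5]}]'

```text
clock: 6.1
tool_pos: [0.5175, 0.0534, 0.1117]
orientation: [179.9, -0.1, -95.1]
force: [1.3, -0.0, -1.0]
opening: 0.0221
gripper_force: 29.9
```

```bash
python3 d.py 517.9,53.9,112.6,-95.25 494,-206,112.6,-95.25
```

```text
6.1 [517.4645  53.403  111.676 ] [179.9069  -0.065  -95.1485] j [ 27.5308  12.3054 -27.5143   0.0058 -50.2937 -32.6831] op 22.130603839172448 F [ 1.2634 -0.0393 -1.0496]
517.9,53.9,112.6,-95.25 -> delta [-0.5 -0.4 -0.9] turn z 0.1
494,-206,112.6,-95.25 -> delta [261.   0.  -0.] turn z -0.0
```

apply_moves --deltas '[{"fingers": 5, "delta_pos": [13, 0, -1], "angular": [0, 0, 0]}, {"fingers": 5, "delta_pos": [26, 0, -1], "angular": [0, 0, 0]}, {"fingers": 5, "delta_pos": [39, 0, -1], "angular": [0, 0, 0]}, {"fingers": 5, "delta_pos": [52, 0, -1], "angular": [0, 0, 0]}, {"fingers": 5, "delta_pos": [65, 0, -1], "angular": [0, 0, 0]}, {"fingers": 5, "delta_pos": [78, 0, -1], "angular": [0, 0, 0]}, {"fingers": 5, "delta_pos": [91, 0, -1], "angular": [0, 0, 0]}, {"fingers": 5, "delta_pos": [104, 0, -1], "angular": [0, 0, 0]}, {"fingers": 5, "delta_pos": [117, 0, -1], "angular": [0, 0, 0]}, {"fingers": 5, "delta_pos": [130, 0, -1], "angular": [0, 0, 0]}]'

```text
clock: 7.1
tool_pos: [0.506, -0.0765, 0.1135]
orientation: [180.0, -0.0, -95.0]
force: [0.8, 0.7, -0.9]
opening: 0.0216
gripper_force: 29.9
```

apply_moves --deltas '[{"fingers": 5, "delta_pos": [13, 0, 0], "angular": [0, 0, 0]}, {"fingers": 5, "delta_pos": [26, 0, 0], "angular": [0, 0, 0]}, {"fingers": 5, "delta_pos": [39, 0, 0], "angular": [0, 0, 0]}, {"fingers": 5, "delta_pos": [52, 0, 0], "angular": [0, 0, 0]}, {"fingers": 5, "delta_pos": [65, 0, 0], "angular": [0, 0, 0]}, {"fingers": 5, "delta_pos": [78, 0, 0], "angular": [0, 0, 0]}, {"fingers": 5, "delta_pos": [91, 0, 0], "angular": [0, 0, 0]}, {"fingers": 5, "delta_pos": [104, 0, 0], "angular": [0, 0, 0]}, {"fingers": 5, "delta_pos": [117, 0, 0], "angular": [0, 0, 0]}, {"fingers": 5, "delta_pos": [130, 0, 0], "angular": [0, 0, 0]}]'

```text
clock: 8.1
tool_pos: [0.4946, -0.206, 0.1135]
orientation: [180.0, 0.0, -95.0]
force: [0.1, 1.2, -0.8]
opening: 0.0219
gripper_force: 29.9
```

```bash
cat > packs.py <<'E'
from h import *
import sys
tag=sys.argv[1]; O=np.array([.51925,.0688]);a=np.radians(84.75);u=np.array([np.cos(a),np.sin(a)]);v=np.array([-u[1],u[0]])
ims=[]
for n in ['side','scene']:
    im=ctrl.snapshot(n); ims.append(im[:,:,::-1])
    m=cv2.inRange(cv2.cvtColor(im,cv2.COLOR_RGB2HSV),(20,110,70),(35,255,255))
    m[:80]=0; m=cv2.morphologyEx(m,cv2.MORPH_CLOSE,np.ones((5,5)))
    for c in cv2.findContours(m,0,2)[0]:
        if cv2.contourArea(c)<40: continue
        x,y,w,h=cv2.boundingRect(c); P=onz(n,x+w/2,y+h/2,.015)
        print(n,(x,y,w,h),'world',P[:2],'s,t',np.array([(P[:2]-O)@u,(P[:2]-O)@v]))
cv2.imwrite(f'pics/p{tag}.png',cv2.resize(np.hstack([ims[0][120:330,240:400],ims[1][100:310,250:410]]),None,fx=2.5,fy=2.5,interpolation=cv2.INTER_CUBIC))
E
python3 packs.py 1; python3 d.py
```

```text
side (308, 283, 18, 24) world [0.5443 0.3034] s,t [ 0.2359 -0.0035]
side (314, 256, 17, 22) world [0.5354 0.2081] s,t [ 0.1402 -0.0033]
side (614, 234, 15, 13) world [-0.3469  0.0529] s,t [-0.0951  0.861 ]
side (598, 192, 23, 40) world [-0.356  -0.0662] s,t [-0.2145  0.8592]
side (332, 179, 13, 16) world [ 0.5027 -0.1309] s,t [-0.2004 -0.0018]
side (375, 160, 13, 5) world [ 0.3547 -0.2689] s,t [-0.3513  0.133 ]
side (352, 160, 14, 5) world [ 0.4346 -0.2641] s,t [-0.3393  0.0538]
side (632, 135, 8, 16) world [-0.5867 -0.4372] s,t [-0.6051  1.055 ]
scene (389, 281, 19, 24) world [0.5313 0.2996] s,t [0.231  0.0091]
scene (368, 254, 17, 21) world [0.5219 0.2056] s,t [0.1364 0.0099]
scene (299, 176, 18, 18) world [ 0.5073 -0.132 ] s,t [-0.201  -0.0064]
8.2 [ 494.4699 -206.5079  113.4244] [179.9797  -0.0137 -95.0865] j [ -1.6846  13.5159 -25.5735   0.016  -50.9316  -3.4119] op 21.98483987997561 F [-0.4041  0.5353 -1.4273]
```

View pics/p1.png

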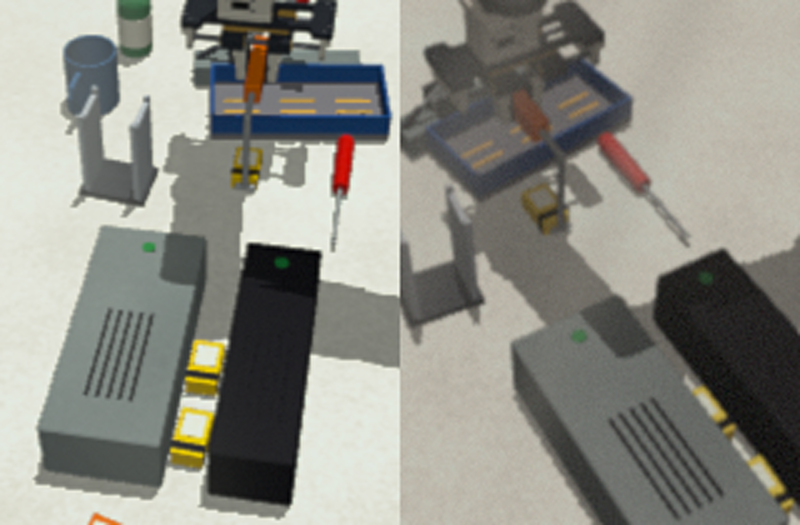

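apply_moves --deltas '[{"fingers": 5, "delta_pos": [-5, 0, -10], "angular": [0, 0, 0]}, {"fingers": 5, "delta_pos": [-8, 0, -40], "angular": [0, 0, 0]}, {"fingers": 5, "delta_pos": [-25, 0, -50], "angular": [0, 0, 0]}, {"fingers": 5, "delta_pos": [-60, 0, -50], "angular": [0, 0, 0]}, {"fingers": 5, "delta_pos": [-100, 0, -50], "angular": [0, 0, 0]}, {"fingers": 5, "delta_pos": [-140, 0, -50], "angular": [0, 0, 0]}, {"fingers": 5, "delta_pos": [-180, 0, -50], "angular": [0, 0, 0]}, {"fingers": 5, "delta_pos": [-210, 0, -50], "angular": [0, 0, 0]}, {"fingers": 5, "delta_pos": [-220, 0, -50], "angular": [0, 0, 0]}, {"fingers": 5, "delta_pos": [-220, 0, -50], "angular": [0, 0, 0]}]'

```text
clock: 9.2
tool_pos: [0.5141, 0.0161, 0.1643]
orientation: [-180.0, 0.0, -94.8]
force: [0.1, -0.4, -2.5]
opening: 0.0216
gripper_force: 29.9
```

```bash
python3 d.py 526.9,151.5,162,-95.25
```

```text
9.2 [514.1286  16.0997 164.2664] [-179.957     0.0195  -94.8354] j [ 23.6894   8.3753 -24.506    0.0041 -57.0716 -28.527 ] op 21.55667272143632 F [ 0.0638 -0.4313 -2.5003]
526.9,151.5,162,-95.25 -> delta [-136.    -1.3    2.3] turn z 0.41
```

apply_moves --deltas '[{"fingers": 5, "delta_pos": [-30, 0, 0], "angular": [0, 0, 0.3]}, {"fingers": 5, "delta_pos": [-60, -1, 0], "angular": [0, 0, 0.3]}, {"fingers": 5, "delta_pos": [-90, -1, 0], "angular": [0, 0, 0.3]}, {"fingers": 5, "delta_pos": [-120, -1, 0], "angular": [0, 0, 0.3]}, {"fingers": 5, "delta_pos": [-136, -1, 0], "angular": [0, 0, 0.3]}, {"fingers": 5, "delta_pos": [-136, -1, 2], "angular": [0, 0, 0.3]}, {"fingers": 5, "delta_pos": [-136, -1, 2], "angular": [0, 0, 0.3]}]'

```text
clock: 9.9
tool_pos: [0.5264, 0.1489, 0.1612]
orientation: [179.9, -0.0, -95.3]
force: [-0.4, 0.3, -1.2]
opening: 0.0219
gripper_force: 29.9
```

```bash
python3 d.py 526.9,151.5,112.6,-95.25; python3 packs.py 2 | grep scene
```

```text
9.9 [526.3719 148.8823 161.2196] [179.9461  -0.0379 -95.3064] j [ 36.3134  11.654  -20.7904  -0.0089 -57.6211 -41.615 ] op 21.902776159312303 F [-0.3684  0.2581 -1.2145]
526.9,151.5,112.6,-95.25 -> delta [-2.7 -0.3 48.6] turn z -0.06
scene (389, 282, 19, 23) world [0.5322 0.3007] s,t [0.2321 0.0083]
scene (367, 255, 15, 20) world [0.5272 0.2037] s,t [0.1351 0.0045]
scene (299, 177, 18, 16) world [ 0.5073 -0.132 ] s,t [-0.201  -0.0064]
```

View pics/p2.png

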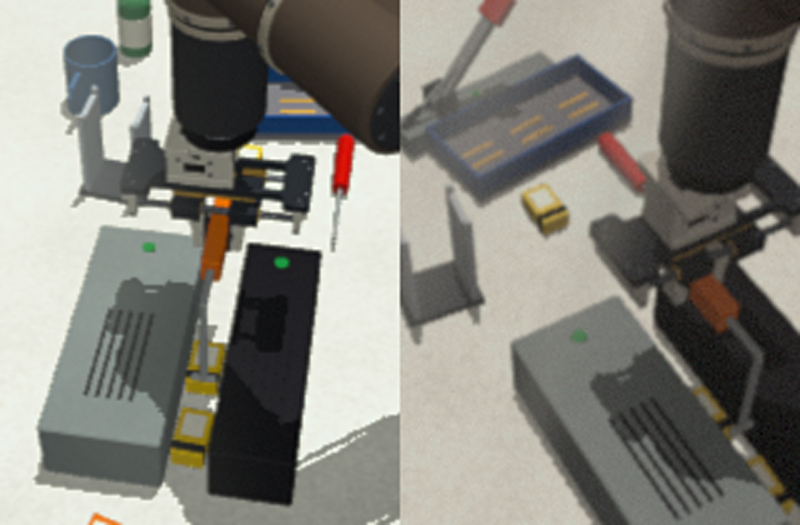

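```bash
python3 - <<'E'
from h import *
P,e=tri(('side',321.2,271.2),('scene',388,271.2))
O=np.array([.51925,.0688]);a=np.radians(84.75);u=np.array([np.cos(a),np.sin(a)]);v=np.array([-u[1],u[0]])
f=lambda P:((P[:2]-O)@u,(P[:2]-O)@v)
print(P,e,f(P)); print(f(onz('side',321.2,271.2,.057)),f(onz('scene',388,271.2,.057)),f(np.array([.5264,.1489])))
# B rear bottom edge from p2 crop (side) & C near top edge
print(f(onz('side',240+205/2.5,120+394/2.5,0)),f(onz('side',240+193/2.5,120+408/2.5,.024)))
E
```

```text
[0.5354 0.2564 0.0606] 0.0017603607729449308 (np.float64(0.188280186782804), np.float64(0.0011111725357671827))
(np.float64(0.18660763250410944), np.float64(0.0003874206805996137)) (np.float64(0.1858478860141057), np.float64(0.003430842720148121)) (np.float64(0.08041821127217375), np.float64(0.00020927442277972105))
(np.float64(0.16614324599534197), np.float64(-0.0007651486461017148)) (np.float64(0.2040568180035471), np.float64(-0.00810101455018998))
```

apply_moves --deltas '[{"fingers": 5, "delta_pos": [0, 0, 15], "angular": [0, 0, 0]}, {"fingers": 5, "delta_pos": [0, 0, 30], "angular": [0, 0, 0]}, {"fingers": 5, "delta_pos": [0, 0, 42], "angular": [0, 0, 0]}, {"fingers": 5, "delta_pos": [0, 0, 48], "angular": [0, 0, 0]}, {"fingers": 5, "delta_pos": [0, 0, 48], "angular": [0, 0, 0]}, {"fingers": 5, "delta_pos": [12, 0, 48], "angular": [0, 0, 0]}, {"fingers": 5, "delta_pos": [25, 0, 48], "angular": [0, 0, 0]}, {"fingers": 5, "delta_pos": [40, 0, 48], "angular": [0, 0, 0]}, {"fingers": 5, "delta_pos": [55, 0, 48], "angular": [0, 0, 0]}, {"fingers": 5, "delta_pos": [70, 0, 48], "angular": [0, 0, 0]}]'

```text
clock: 11.0
tool_pos: [0.5203, 0.0785, 0.1139]
orientation: [-180.0, 0.0, -95.3]
force: [0.6, 1.0, -1.1]
opening: 0.022
gripper_force: 29.9
```

```bash
python3 d.py 513,0,112.6,-95.25 500.5,-135.3,112.6,-95.25
```

```text
11.0 [520.2825  78.4646 113.9308] [-179.9661    0.0255  -95.3324] j [ 29.9536  12.5957 -26.7539  -0.0016 -50.608  -35.285 ] op 21.978028125530162 F [ 0.593   0.9997 -1.1117]
513,0,112.6,-95.25 -> delta [78.8 -0.   1.3] turn z -0.08
500.5,-135.3,112.6,-95.25 -> delta [135.9   0.1  -0. ] turn z -0.0
```

apply_moves --deltas '[{"fingers": 5, "delta_pos": [13, 0, 1], "angular": [0, 0, 0]}, {"fingers": 5, "delta_pos": [26, 0, 1], "angular": [0, 0, 0]}, {"fingers": 5, "delta_pos": [39, 0, 1], "angular": [0, 0, 0]}, {"fingers": 5, "delta_pos": [52, 0, 1], "angular": [0, 0, 0]}, {"fingers": 5, "delta_pos": [65, 0, 1], "angular": [0, 0, 0]}, {"fingers": 5, "delta_pos": [78, 0, 1], "angular": [0, 0, 0]}, {"fingers": 5, "delta_pos": [91, 0, 1], "angular": [0, 0, 0]}, {"fingers": 5, "delta_pos": [104, 0, 1], "angular": [0, 0, 0]}, {"fingers": 5, "delta_pos": [117, 0, 1], "angular": [0, 0, 0]}, {"fingers": 5, "delta_pos": [130, 0, 1], "angular": [0, 0, 0]}]'

```text
clock: 12.0
tool_pos: [0.5082, -0.0506, 0.1126]
orientation: [180.0, -0.0, -95.3]
force: [-0.9, 0.3, -2.4]
opening: 0.0221
gripper_force: 29.9
```

apply_moves --deltas '[{"fingers": 5, "delta_pos": [13, 0, 0], "angular": [0, 0, 0]}, {"fingers": 5, "delta_pos": [26, 0, 0], "angular": [0, 0, 0]}, {"fingers": 5, "delta_pos": [39, 0, 0], "angular": [0, 0, 0]}, {"fingers": 5, "delta_pos": [52, 0, 0], "angular": [0, 0, 0]}, {"fingers": 5, "delta_pos": [65, 0, 0], "angular": [0, 0, 0]}, {"fingers": 5, "delta_pos": [75, 0, 0], "angular": [0, 0, 0]}, {"fingers": 5, "delta_pos": [84, 0, 0], "angular": [0, 0, 0]}, {"fingers": 5, "delta_pos": [84, 0, 0], "angular": [0, 0, 0]}]'

```text
clock: 12.8
tool_pos: [0.5003, -0.1342, 0.1125]
orientation: [180.0, -0.0, -95.4]
force: [0.1, 0.3, -1.2]
opening: 0.0216
gripper_force: 29.9
```

```bash
python3 packs.py 3|grep -v "\-0\.[35]"; python3 d.py 516,20,175,-95.25
```

```text
side (308, 283, 18, 24) world [0.5443 0.3034] s,t [ 0.2359 -0.0035]
side (328, 178, 17, 32) world [ 0.508  -0.0963] s,t [-0.1654 -0.0039]
scene (389, 281, 19, 24) world [0.5313 0.2996] s,t [0.231  0.0091]
scene (299, 177, 20, 25) world [ 0.5154 -0.1147] s,t [-0.1831 -0.0129]
12.9 [ 500.4742 -133.3917  112.5044] [179.9904  -0.0048 -95.3425] j [  6.8126  11.991  -27.8061   0.0034 -50.2133 -12.1573] op 21.899707880867073 F [ 0.0465 -0.303  -1.0019]
516,20,175,-95.25 -> delta [-154.2   -1.2  -62.5] turn z -0.09
```

apply_moves --deltas '[{"fingers": 5, "delta_pos": [-5, 0, -10], "angular": [0, 0, 0]}, {"fingers": 5, "delta_pos": [-8, 0, -40], "angular": [0, 0, 0]}, {"fingers": 5, "delta_pos": [-25, 0, -50], "angular": [0, 0, 0]}, {"fingers": 5, "delta_pos": [-60, 0, -50], "angular": [0, 0, 0]}, {"fingers": 5, "delta_pos": [-100, 0, -50], "angular": [0, 0, 0]}, {"fingers": 5, "delta_pos": [-140, 0, -50], "angular": [0, 0, 0]}, {"fingers": 5, "delta_pos": [-180, 0, -50], "angular": [0, 0, 0]}, {"fingers": 5, "delta_pos": [-220, 0, -50], "angular": [0, 0, 0]}, {"fingers": 5, "delta_pos": [-245, 0, -50], "angular": [0, 0, 0]}, {"fingers": 5, "delta_pos": [-250, 0, -50], "angular": [0, 0, 0]}]'

```text
clock: 13.9
tool_pos: [0.524, 0.1192, 0.1634]
orientation: [-179.9, 0.0, -95.1]
force: [-0.7, -0.7, -2.1]
opening: 0.0218
gripper_force: 29.9
```

```bash
python3 d.py 535.8,249,162,-95.25
```

```text
13.9 [524.0092 119.1622 163.39  ] [-179.9363    0.0402  -95.1002] j [ 33.7286  10.5628 -21.895    0.0102 -57.4674 -38.8343] op 21.816638216673006 F [-0.6781 -0.7257 -2.1469]
535.8,249,162,-95.25 -> delta [-130.4   -0.2    1.4] turn z 0.15
```

apply_moves --deltas '[{"fingers": 5, "delta_pos": [-30, 0, 0], "angular": [0, 0, 0]}, {"fingers": 5, "delta_pos": [-60, 0, 0], "angular": [0, 0, 0]}, {"fingers": 5, "delta_pos": [-90, 0, 0], "angular": [0, 0, 0]}, {"fingers": 5, "delta_pos": [-115, 0, 0], "angular": [0, 0, 0]}, {"fingers": 5, "delta_pos": [-130, 0, 0], "angular": [0, 0, 0]}, {"fingers": 5, "delta_pos": [-130, 0, 0], "angular": [0, 0, 0]}, {"fingers": 5, "delta_pos": [-130, 0, 0], "angular": [0, 0, 0]}]'

```text
clock: 14.6
tool_pos: [0.5353, 0.2449, 0.1626]
orientation: [180.0, -0.0, -95.3]
force: [0.1, -0.7, -1.4]
opening: 0.022
gripper_force: 29.9
```

```bash
python3 d.py 535.8,249,112.6,-95.25; python3 packs.py 4
```

```text
14.6 [535.3302 244.8661 162.5761] [179.9733  -0.0278 -95.2834] j [ 43.5937  15.342  -15.5956  -0.0021 -59.1009 -48.876 ] op 21.976573447638096 F [ 0.0913 -0.7107 -1.3863]
535.8,249,112.6,-95.25 -> delta [-4.2 -0.1 50. ] turn z -0.03
side (308, 284, 18, 23) world [0.5442 0.305 ] s,t [ 0.2375 -0.0032]
side (630, 259, 10, 25) world [-0.3393  0.1677] s,t [0.0199 0.864 ]
side (599, 193, 22, 42) world [-0.3543 -0.0573] s,t [-0.2055  0.8583]
side (330, 178, 15, 40) world [ 0.5039 -0.0774] s,t [-0.147   0.0019]
scene (389, 282, 19, 24) world [0.5332 0.3017] s,t [0.2332 0.0074]
scene (299, 177, 29, 29) world [ 0.5089 -0.1002] s,t [-0.1692 -0.0052]
```

View pics/p4.png

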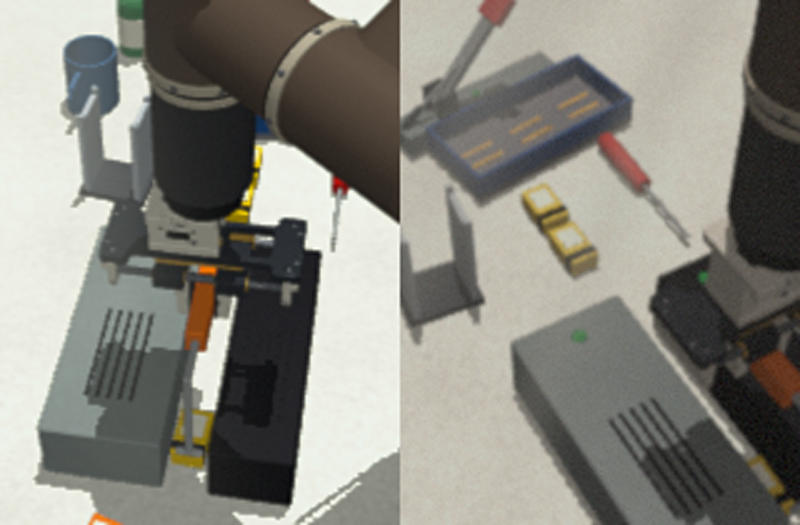

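apply_moves --deltas '[{"fingers": 5, "delta_pos": [-6, 0, 10], "angular": [0, 0, 0]}, {"fingers": 5, "delta_pos": [-6, 0, 25], "angular": [0, 0, 0]}, {"fingers": 5, "delta_pos": [-6, 0, 40], "angular": [0, 0, 0]}, {"fingers": 5, "delta_pos": [-6, 0, 49], "angular": [0, 0, 0]}, {"fingers": 5, "delta_pos": [-6, 0, 49], "angular": [0, 0, 0]}, {"fingers": 5, "delta_pos": [6, 0, 49], "angular": [0, 0, 0]}, {"fingers": 5, "delta_pos": [18, 0, 49], "angular": [0, 0, 0]}, {"fingers": 5, "delta_pos": [30, 0, 49], "angular": [0, 0, 0]}, {"fingers": 5, "delta_pos": [42, 0, 49], "angular": [0, 0, 0]}, {"fingers": 5, "delta_pos": [54, 0, 49], "angular": [0, 0, 0]}]'

```text
clock: 15.7
tool_pos: [0.5308, 0.1903, 0.1141]
orientation: [-180.0, 0.0, -95.3]
force: [-0.0, 0.7, -1.8]
opening: 0.0219
gripper_force: 29.9
```

```bash
python3 d.py 518.5,60,112.6,-95.25 506.9,-65.1,112.6,-95.25;python3 packs.py 5
```

```text
15.7 [530.7904 190.308  114.0559] [-179.9597    0.0385  -95.3324] j [ 39.6113  15.871  -22.1217   0.0016 -51.9515 -44.9448] op 21.87500075320375 F [-0.0164  0.7478 -1.8414]
518.5,60,112.6,-95.25 -> delta [130.9   0.1   1.5] turn z -0.08
506.9,-65.1,112.6,-95.25 -> delta [125.6   0.1  -0. ] turn z -0.0
side (311, 272, 16, 22) world [0.5416 0.2639] s,t [ 0.1963 -0.0044]
side (628, 261, 12, 21) world [-0.3365  0.1679] s,t [0.0203 0.8612]
side (603, 199, 20, 34) world [-0.3603 -0.0489] s,t [-0.1977  0.8651]
side (333, 195, 11, 20) world [ 0.4994 -0.045 ] s,t [-0.1152  0.0093]
side (594, 191, 13, 12) world [-0.3526 -0.1344] s,t [-0.2821  0.8496]
scene (299, 177, 29, 29) world [ 0.5089 -0.1002] s,t [-0.1692 -0.0052]
```

Pack C is moving; pull on.

apply_moves --deltas '[{"fingers": 5, "delta_pos": [13, 0, 1], "angular": [0, 0, 0]}, {"fingers": 5, "delta_pos": [26, 0, 1], "angular": [0, 0, 0]}, {"fingers": 5, "delta_pos": [39, 0, 1], "angular": [0, 0, 0]}, {"fingers": 5, "delta_pos": [52, 0, 1], "angular": [0, 0, 0]}, {"fingers": 5, "delta_pos": [65, 0, 1], "angular": [0, 0, 0]}, {"fingers": 5, "delta_pos": [78, 0, 1], "angular": [0, 0, 0]}, {"fingers": 5, "delta_pos": [91, 0, 1], "angular": [0, 0, 0]}, {"fingers": 5, "delta_pos": [104, 0, 1], "angular": [0, 0, 0]}, {"fingers": 5, "delta_pos": [117, 0, 1], "angular": [0, 0, 0]}, {"fingers": 5, "delta_pos": [130, 0, 1], "angular": [0, 0, 0]}]'

```text
clock: 16.8
tool_pos: [0.5185, 0.0609, 0.1126]
orientation: [180.0, -0.0, -95.3]
force: [0.5, -0.2, -1.4]
opening: 0.0219
gripper_force: 29.9
```

apply_moves --deltas '[{"fingers": 5, "delta_pos": [13, 0, 0], "angular": [0, 0, 0]}, {"fingers": 5, "delta_pos": [26, 0, 0], "angular": [0, 0, 0]}, {"fingers": 5, "delta_pos": [39, 0, 0], "angular": [0, 0, 0]}, {"fingers": 5, "delta_pos": [52, 0, 0], "angular": [0, 0, 0]}, {"fingers": 5, "delta_pos": [65, 0, 0], "angular": [0, 0, 0]}, {"fingers": 5, "delta_pos": [78, 0, 0], "angular": [0, 0, 0]}, {"fingers": 5, "delta_pos": [91, 0, 0], "angular": [0, 0, 0]}, {"fingers": 5, "delta_pos": [104, 0, 0], "angular": [0, 0, 0]}, {"fingers": 5, "delta_pos": [116, 0, 0], "angular": [0, 0, 0]}, {"fingers": 5, "delta_pos": [126, 0, 0], "angular": [0, 0, 0]}]'

```text
clock: 17.8
tool_pos: [0.5069, -0.0646, 0.1125]
orientation: [180.0, -0.0, -95.3]
force: [0.4, 0.9, -1.2]
opening: 0.0219
gripper_force: 29.9
```

apply_moves --deltas '[{"fingers": 5, "delta_pos": [0, 0, 0], "angular": [0, 0, 0]}, {"fingers": 5, "delta_pos": [-5, 0, -5], "angular": [0, 0, 0]}, {"fingers": 5, "delta_pos": [-8, 0, -35], "angular": [0, 0, 0]}, {"fingers": 5, "delta_pos": [-8, 0, -70], "angular": [0, 0, 0]}, {"fingers": 5, "delta_pos": [-8, 0, -105], "angular": [0, 0, 0]}, {"fingers": 5, "delta_pos": [-8, 0, -130], "angular": [0, 0, 0]}, {"fingers": 5, "delta_pos": [-8, 0, -130], "angular": [0, 0, 0]}]'

```text
clock: 18.5
tool_pos: [0.51, -0.0547, 0.2471]
orientation: [-179.6, 0.1, -95.2]
force: [0.9, 0.4, -1.3]
opening: 0.022
gripper_force: 29.9
```

```bash
python3 packs.py 6; python3 d.py 669.5,-100.8,240,169.5
```

```text
side (629, 256, 11, 16) world [-0.3488  0.1407] s,t [-0.0078  0.871 ]
side (596, 193, 33, 55) world [-0.3514 -0.0291] s,t [-0.1771  0.858 ]
side (325, 178, 20, 48) world [ 0.5113 -0.0582] s,t [-0.1272 -0.0037]
side (374, 160, 15, 5) world [ 0.3547 -0.2689] s,t [-0.3513  0.133 ]
side (353, 160, 13, 5) world [ 0.4329 -0.2642] s,t [-0.3395  0.0556]
side (630, 133, 10, 11) world [-0.5944 -0.4653] s,t [-0.6337  1.0601]
scene (299, 177, 29, 28) world [ 0.5077 -0.1018] s,t [-0.171  -0.0041]
18.6 [507.8599 -54.7577 243.059 ] [-179.9301    0.0473  -95.275 ] j [ 15.8855   4.2627 -18.2588  -0.0205 -67.3962 -21.1527] op 21.721833295522206 F [-0.3495  0.3762 -2.9454]
669.5,-100.8,240,169.5 -> delta [  31.  -165.2    3.1] turn z 95.22
```

View pics/p6.png

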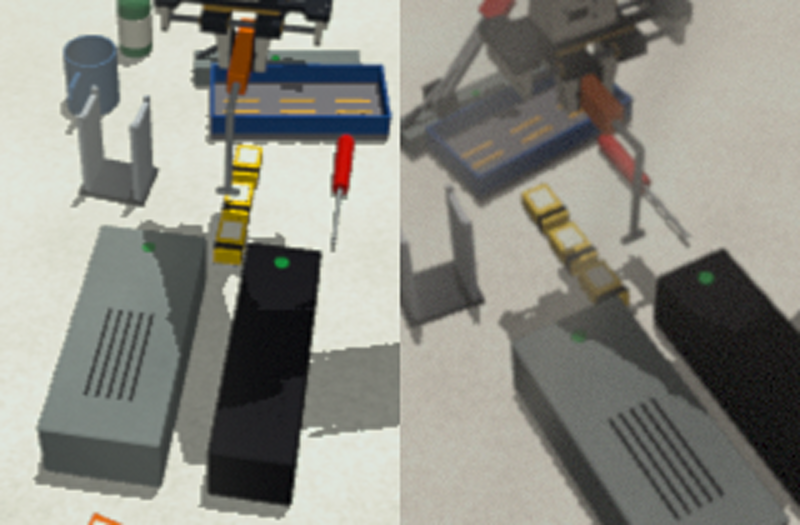

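apply_moves --deltas '[{"fingers": 5, "delta_pos": [0, 0, -25], "angular": [0, 0, 0]}, {"fingers": 5, "delta_pos": [2, -10, -45], "angular": [0, 0, 7]}, {"fingers": 5, "delta_pos": [4, -20, -45], "angular": [0, 0, 15]}, {"fingers": 5, "delta_pos": [6, -32, -45], "angular": [0, 0, 23]}, {"fingers": 5, "delta_pos": [8, -44, -45], "angular": [0, 0, 31]}, {"fingers": 5, "delta_pos": [10, -56, -45], "angular": [0, 0, 39]}, {"fingers": 5, "delta_pos": [12, -68, -45], "angular": [0, 0, 47]}, {"fingers": 5, "delta_pos": [14, -80, -45], "angular": [0, 0, 55]}, {"fingers": 5, "delta_pos": [17, -92, -45], "angular": [0, 0, 60]}, {"fingers": 5, "delta_pos": [17, -92, -45], "angular": [0, 0, 60]}]'

```text
clock: 19.6
tool_pos: [0.5981, -0.0808, 0.2852]
orientation: [179.9, -0.2, -155.4]
force: [0.9, -0.7, -1.9]
opening: 0.0213
gripper_force: 29.9
```

```bash
python3 d.py 669.5,-100.8,280,169.5
```

```text
19.6 [598.1281 -80.8485 285.1773] [ 179.9388   -0.1955 -155.4251] j [ 10.822   12.173   -3.2914  -0.0135 -74.7401 -76.2437] op 21.345488054402818 F [ 0.8576 -0.6958 -1.907 ]
669.5,-100.8,280,169.5 -> delta [-56.6 -47.8   5.2] turn z 35.07
```

apply_moves --deltas '[{"fingers": 5, "delta_pos": [-12, -10, 0], "angular": [0, 0, 7]}, {"fingers": 5, "delta_pos": [-24, -20, 0], "angular": [0, 0, 14]}, {"fingers": 5, "delta_pos": [-36, -30, 0], "angular": [0, 0, 21]}, {"fingers": 5, "delta_pos": [-48, -40, 2], "angular": [0, 0, 28]}, {"fingers": 5, "delta_pos": [-57, -48, 5], "angular": [0, 0, 35]}, {"fingers": 5, "delta_pos": [-57, -48, 5], "angular": [0, 0, 35]}, {"fingers": 5, "delta_pos": [-57, -48, 5], "angular": [0, 0, 35]}, {"fingers": 5, "delta_pos": [-57, -48, 5], "angular": [0, 0, 35]}]'

```text
clock: 20.4
tool_pos: [0.669, -0.1004, 0.2824]
orientation: [-180.0, -0.0, 169.9]
force: [-0.7, -0.1, -2.0]
opening: 0.0219
gripper_force: 29.9
```

```bash
python3 d.py 669.5,-100.8,125.6,169.5
```

```text
20.4 [ 668.9886 -100.425   282.4259] [-179.9958   -0.0318  169.8767] j [   7.9301   19.1897    5.9107   -0.006   -76.7525 -108.052 ] op 21.91723278569488 F [-0.6873 -0.118  -2.0097]
669.5,-100.8,125.6,169.5 -> delta [ -0.6  -0.3 156.8] turn z 0.38
```

apply_moves --deltas '[{"fingers": 5, "delta_pos": [-1, 0, 25], "angular": [0, 0, 0.4]}, {"fingers": 5, "delta_pos": [-1, 0, 50], "angular": [0, 0, 0.4]}, {"fingers": 5, "delta_pos": [-1, 0, 75], "angular": [0, 0, 0.4]}, {"fingers": 5, "delta_pos": [-1, 0, 100], "angular": [0, 0, 0.4]}, {"fingers": 5, "delta_pos": [-1, 0, 125], "angular": [0, 0, 0.4]}, {"fingers": 5, "delta_pos": [-1, 0, 140], "angular": [0, 0, 0.4]}, {"fingers": 5, "delta_pos": [-1, 0, 148], "angular": [0, 0, 0.4]}, {"fingers": 5, "delta_pos": [-1, 0, 152], "angular": [0, 0, 0.4]}, {"fingers": 5, "delta_pos": [-1, 0, 154], "angular": [0, 0, 0.4]}, {"fingers": 5, "delta_pos": [-1, 0, 155], "angular": [0, 0, 0.4]}]'

```text
clock: 21.4
tool_pos: [0.6712, -0.1009, 0.1285]
orientation: [180.0, 0.1, 169.3]
force: [-0.1, -0.2, -1.8]
opening: 0.0218
gripper_force: 29.9
```

```bash
python3 d.py 669.5,-100.8,125.6,169.5
```

```text
21.4 [ 671.1859 -100.9228  128.4805] [179.9865   0.0834 169.3118] j [   7.8714   24.8445   -6.0801    0.0161  -58.9922 -108.5679] op 21.80318728707458 F [-0.1067 -0.1769 -1.7519]
669.5,-100.8,125.6,169.5 -> delta [ 1.7 -0.2  2.9] turn z -0.19
```

apply_moves --deltas '[{"fingers": 5, "delta_pos": [1, 0, 1], "angular": [0, 0, 0]}, {"fingers": 5, "delta_pos": [1, 0, 2], "angular": [0, 0, 0]}, {"fingers": 5, "delta_pos": [1, 0, 3], "angular": [0, 0, 0]}, {"fingers": 5, "delta_pos": [1, 0, 3], "angular": [0, 0, 0]}]'

```text
clock: 21.8
tool_pos: [0.6698, -0.1007, 0.1255]
orientation: [-180.0, 0.0, 169.3]
force: [-1.7, 0.9, 3.8]
opening: 0.022
gripper_force: 29.9
```

apply_moves --deltas '[{"fingers": 30, "delta_pos": [0, 0, 0], "angular": [0, 0, 0]}, {"fingers": 50, "delta_pos": [0, 0, 0], "angular": [0, 0, 0]}, {"fingers": 60, "delta_pos": [0, 0, 0], "angular": [0, 0, 0]}, {"fingers": 60, "delta_pos": [0, 0, 0], "angular": [0, 0, 0]}, {"fingers": 60, "delta_pos": [0, 0, -10], "angular": [0, 0, 0]}, {"fingers": 60, "delta_pos": [0, 0, -40], "angular": [0, 0, 0]}, {"fingers": 60, "delta_pos": [0, 0, -80], "angular": [0, 0, 0]}, {"fingers": 60, "delta_pos": [0, 0, -120], "angular": [0, 0, 0]}, {"fingers": 60, "delta_pos": [0, 0, -125], "angular": [0, 0, 0]}, {"fingers": 60, "delta_pos": [0, 0, -125], "angular": [0, 0, 0]}]'

```text
clock: 22.8
tool_pos: [0.6705, -0.1007, 0.2523]
orientation: [179.9, 0.2, 169.3]
force: [-0.3, 0.1, -0.8]
opening: 0.0602
gripper_force: 0.0
```

```bash
python3 orange.py; python3 packs.py 7; python3 d.py 506,-80,255,-95
```

```text
3327.5 (302, 135, 29, 127)
((666.4644165039062, -100.37835693359375), (21.411556243896484, 100.4744644165039), 79.2862319946289)
side (631, 256, 9, 20) world [-0.3487  0.1478] s,t [-0.0007  0.8715]
side (595, 192, 25, 44) world [-0.3465 -0.0568] s,t [-0.2043  0.8506]
side (325, 178, 20, 48) world [ 0.5113 -0.0582] s,t [-0.1272 -0.0037]
side (375, 160, 14, 5) world [ 0.3529 -0.269 ] s,t [-0.3516  0.1348]
side (352, 160, 14, 5) world [ 0.4346 -0.2641] s,t [-0.3393  0.0538]
side (330, 160, 14, 5) world [ 0.513  -0.2595] s,t [-0.3275 -0.0238]
side (630, 131, 10, 19) world [-0.5893 -0.4526] s,t [-0.6207  1.0562]
scene (299, 176, 42, 45) world [ 0.5092 -0.0659] s,t [-0.1351 -0.0023]
22.95 [ 668.978  -100.6617  248.4058] [-179.9903   -0.1054  169.2814] j [   7.8986   20.094     2.8729   -0.0256  -72.8819 -108.6097] op 59.91446378412906 F [-0.0576  0.6071 -1.0471]
506,-80,255,-95 -> delta [164.  -10.   -6.6] turn z -95.72
```

View pics/p7.png

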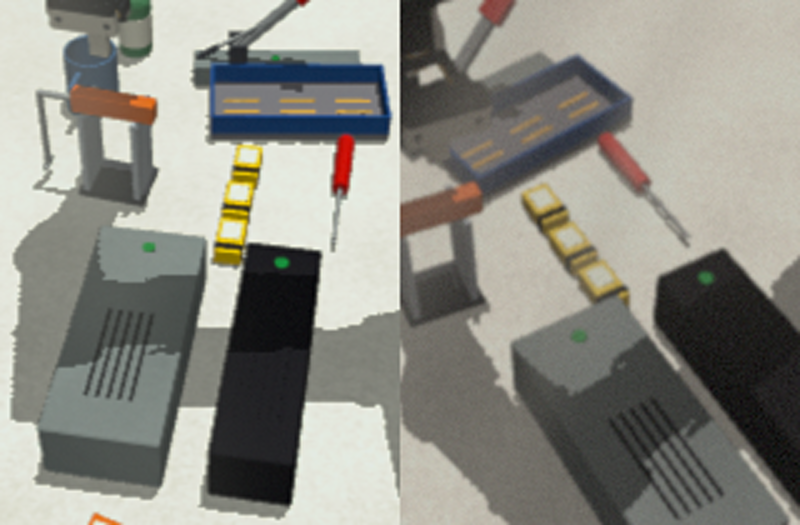

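```bash
python3 - <<'E'
from h import *
S=lambda u,v:('side',240+u/2.5,120+v/2.5); C=lambda u,v:('scene',250+(u-400)/2.5,100+v/2.5)
for a,b in [(S(248,157),C(543,200)),(S(239,193),C(570,237)),(S(232,232),C(601,278))]:
    print(onz(*a,.024)[:2],onz(*b,.024)[:2],tri(a,b))
E
python3 d.py 504,-132,200,-95.25
```

```text
[ 0.501  -0.1422] [ 0.5021 -0.1437] (array([ 0.5009, -0.1454,  0.0214]), np.float64(0.0005546218013067389))
[ 0.5101 -0.0715] [ 0.5103 -0.0748] (array([ 0.5098, -0.0753,  0.0217]), np.float64(0.002092199980319219))
[ 0.5159 -0.    ] [ 0.5177 -0.0027] (array([ 0.5158, -0.005 ,  0.0196]), np.float64(0.0011150207889331942))
22.95 [ 668.978  -100.6617  248.4058] [-179.9903   -0.1054  169.2814] j [   7.8986   20.094     2.8729   -0.0256  -72.8819 -108.6097] op 59.91446378412906 F [-0.0576  0.6071 -1.0471]
504,-132,200,-95.25 -> delta [156.3 -61.5  48.4] turn z -95.47
```

apply_moves --deltas '[{"fingers": 70, "delta_pos": [159, -56, 40], "angular": [0, 0, -85]}, {"fingers": 70, "delta_pos": [159, -56, 40], "angular": [0, 0, -85]}, {"fingers": 70, "delta_pos": [159, -56, 40], "angular": [0, 0, -85]}, {"fingers": 70, "delta_pos": [159, -56, 40], "angular": [0, 0, -85]}, {"fingers": 70, "delta_pos": [159, -56, 40], "angular": [0, 0, -85]}, {"fingers": 70, "delta_pos": [159, -56, 40], "angular": [0, 0, -85]}, {"fingers": 70, "delta_pos": [159, -56, 40], "angular": [0, 0, -85]}, {"fingers": 70, "delta_pos": [159, -56, 40], "angular": [0, 0, -85]}, {"fingers": 70, "delta_pos": [159, -56, 40], "angular": [0, 0, -85]}, {"fingers": 70, "delta_pos": [159, -56, 40], "angular": [0, 0, -85]}]'

```text
clock: 23.95
tool_pos: [0.5022, -0.1263, 0.2083]
orientation: [179.9, -0.0, -105.4]
force: [-0.4, 0.5, 0.2]
opening: 0.0701
gripper_force: 0.0
```

```bash
python3 d.py 501.5,-138,4,-95.25
```

```text
23.95 [ 502.2371 -126.2657  208.3083] [ 179.8671   -0.0475 -105.365 ] j [  7.6197   6.5607 -20.3858  -0.0091 -63.1943 -22.9806] op 70.08420487674734 F [-0.3721  0.5429  0.1722]
501.5,-138,4,-95.25 -> delta [ 11.5  -2.4 204.3] turn z -10.11
```

apply_moves --deltas '[{"fingers": 70, "delta_pos": [11, -2, 40], "angular": [0, 0, -8]}, {"fingers": 70, "delta_pos": [11, -2, 80], "angular": [0, 0, -10]}, {"fingers": 70, "delta_pos": [11, -2, 120], "angular": [0, 0, -10]}, {"fingers": 70, "delta_pos": [11, -2, 155], "angular": [0, 0, -10]}, {"fingers": 70, "delta_pos": [11, -2, 180], "angular": [0, 0, -10]}, {"fingers": 70, "delta_pos": [11, -2, 195], "angular": [0, 0, -10]}, {"fingers": 70, "delta_pos": [11, -2, 203], "angular": [0, 0, -10]}, {"fingers": 70, "delta_pos": [11, -2, 203], "angular": [0, 0, -10]}, {"fingers": 45, "delta_pos": [11, -2, 203], "angular": [0, 0, -10]}, {"fingers": 25, "delta_pos": [11, -2, 203], "angular": [0, 0, -10]}]'

```text
clock: 24.95
tool_pos: [0.5026, -0.1373, 0.0074]
orientation: [-179.9, 0.0, -95.7]
force: [-0.2, -0.3, -0.2]
opening: 0.0594
gripper_force: 0.0
```

apply_moves --deltas '[{"fingers": 20, "delta_pos": [0, 0, 0], "angular": [0, 0, 0]}, {"fingers": 20, "delta_pos": [0, 0, 0], "angular": [0, 0, 0]}, {"fingers": 20, "delta_pos": [0, 0, 0], "angular": [0, 0, 0]}, {"fingers": 20, "delta_pos": [0, 0, 0], "angular": [0, 0, 0]}, {"fingers": 20, "delta_pos": [0, 0, -20], "angular": [0, 0, 0]}, {"fingers": 20, "delta_pos": [0, 0, -50], "angular": [0, 0, 0]}, {"fingers": 20, "delta_pos": [0, 0, -85], "angular": [0, 0, 0]}, {"fingers": 20, "delta_pos": [0, 0, -125], "angular": [0, 0, 0]}, {"fingers": 20, "delta_pos": [0, 0, -165], "angular": [0, 0, 0]}, {"fingers": 20, "delta_pos": [0, 0, -195], "angular": [0, 0, 0]}]'

```text
clock: 25.95
tool_pos: [0.5022, -0.1374, 0.2042]
orientation: [-179.9, 0.0, -95.7]
force: [0.8, 0.5, -1.4]
opening: 0.0357
gripper_force: 30.0
```

```bash
python3 d.py 504.2,-258,200,93.85; python3 - <<'E'
from h import *
cv2.imwrite('pics/w2.png',ctrl.snapshot('wrist')[:,:,::-1])
E
```

```text
25.95 [ 502.2298 -137.3834  204.2276] [-179.8751    0.0123  -95.6992] j [  6.3268   6.8607 -20.6121   0.0157 -62.4025 -12.0332] op 35.72309493225446 F [ 0.8064  0.4828 -1.4291]
504.2,-258,200,93.85 -> delta [119.8 -13.9   4.2] turn z 170.45
```

View pics/w2.png

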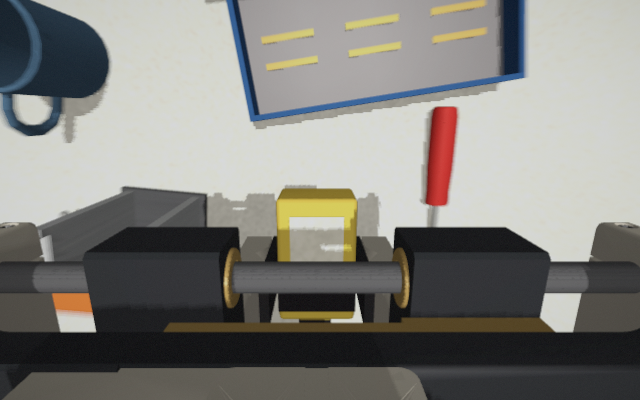

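```bash
python3 - <<'E'
from h import *
o=ctrl.get_obs(); T=o['tool_pos']
for v in (190,318): print('pack end along tool x', onz('wrist',316,v,T[2]+.018,o)[:2]-T[:2])
a=onz('wrist',253,122,.042,o);b=onz('wrist',525,75,.042,o)
print('tray near corners',a,b,np.linalg.norm((a-b)[:2]),np.degrees(np.arctan2((a-b)[1],(a-b)[0])))
E
```

```text
pack end along tool x [-0.0047 -0.0371]
pack end along tool x [0.0014 0.0243]
tray near corners [ 0.5578 -0.2051  0.042 ] [ 0.307  -0.2217  0.042 ] 0.2513889116478686 3.8002425362840793
```

apply_moves --deltas '[{"fingers": 20, "delta_pos": [13, -1, 0], "angular": [0, 0, 8.5]}, {"fingers": 20, "delta_pos": [26, -3, 0], "angular": [0, 0, 17]}, {"fingers": 20, "delta_pos": [39, -5, 0], "angular": [0, 0, 25.5]}, {"fingers": 20, "delta_pos": [52, -6, 0], "angular": [0, 0, 34]}, {"fingers": 20, "delta_pos": [65, -8, 0], "angular": [0, 0, 42.5]}, {"fingers": 20, "delta_pos": [78, -9, 0], "angular": [0, 0, 51]}, {"fingers": 20, "delta_pos": [91, -11, 0], "angular": [0, 0, 59.5]}, {"fingers": 20, "delta_pos": [104, -12, 0], "angular": [0, 0, 68]}, {"fingers": 20, "delta_pos": [117, -14, 0], "angular": [0, 0, 76.5]}, {"fingers": 20, "delta_pos": [127, -15, 0], "angular": [0, 0, 85]}]'

```text
clock: 27.0
tool_pos: [0.5039, -0.2658, 0.2009]
orientation: [180.0, -0.1, 178.9]
force: [-0.8, -0.2, -0.9]
opening: 0.0354
gripper_force: 30.0
```

apply_moves --deltas '[{"fingers": 20, "delta_pos": [0, 0, 0], "angular": [0, 0, 8.5]}, {"fingers": 20, "delta_pos": [0, 0, 0], "angular": [0, 0, 17]}, {"fingers": 20, "delta_pos": [0, 0, 0], "angular": [0, 0, 25.5]}, {"fingers": 20, "delta_pos": [0, 0, 0], "angular": [0, 0, 34]}, {"fingers": 20, "delta_pos": [0, 0, 0], "angular": [0, 0, 42.5]}, {"fingers": 20, "delta_pos": [0, 0, 0], "angular": [0, 0, 51]}, {"fingers": 20, "delta_pos": [0, 0, 0], "angular": [0, 0, 59.5]}, {"fingers": 20, "delta_pos": [0, 0, 0], "angular": [0, 0, 68]}, {"fingers": 20, "delta_pos": [0, 0, 0], "angular": [0, 0, 76.5]}, {"fingers": 20, "delta_pos": [0, 0, 0], "angular": [0, 0, 85.5]}]'

```text
clock: 28.0
tool_pos: [0.5039, -0.2651, 0.201]
orientation: [-180.0, -0.0, 93.8]
force: [-0.4, 0.2, -0.6]
opening: 0.0358
gripper_force: 30.0
```

```bash
python3 d.py 505,-265,18,93.85
```

```text
28.0 [ 503.8919 -265.0672  200.9689] [-179.9567   -0.0248   93.8355] j [  -8.0706   11.7493  -15.0102   -0.0172  -63.288  -168.0861] op 35.788056294287635 F [-0.3984  0.2128 -0.5992]
505,-265,18,93.85 -> delta [ -0.    1.1 183. ] turn z -0.01
```

apply_moves --deltas '[{"fingers": 20, "delta_pos": [0, 1, 40], "angular": [0, 0, 0]}, {"fingers": 20, "delta_pos": [0, 1, 80], "angular": [0, 0, 0]}, {"fingers": 20, "delta_pos": [0, 1, 120], "angular": [0, 0, 0]}, {"fingers": 20, "delta_pos": [0, 1, 150], "angular": [0, 0, 0]}, {"fingers": 20, "delta_pos": [0, 1, 170], "angular": [0, 0, 0]}, {"fingers": 20, "delta_pos": [0, 1, 177], "angular": [0, 0, 0]}, {"fingers": 20, "delta_pos": [0, 1, 180], "angular": [0, 0, 0]}, {"fingers": 20, "delta_pos": [0, 1, 181], "angular": [0, 0, 0]}, {"fingers": 20, "delta_pos": [0, 1, 182], "angular": [0, 0, 0]}, {"fingers": 20, "delta_pos": [0, 1, 182], "angular": [0, 0, 0]}]'

```text
clock: 29.0
tool_pos: [0.5058, -0.2652, 0.0205]
orientation: [179.9, 0.0, 94.2]
force: [-0.8, 0.7, -1.0]
opening: 0.0358
gripper_force: 30.0
```

apply_moves --deltas '[{"fingers": 38, "delta_pos": [0, 0, 0], "angular": [0, 0, 0]}, {"fingers": 44, "delta_pos": [0, 0, 0], "angular": [0, 0, 0]}, {"fingers": 44, "delta_pos": [0, 0, 0], "angular": [0, 0, 0]}, {"fingers": 44, "delta_pos": [0, 0, -10], "angular": [0, 0, 0]}, {"fingers": 44, "delta_pos": [0, 0, -40], "angular": [0, 0, 0]}, {"fingers": 44, "delta_pos": [0, 0, -80], "angular": [0, 0, 0]}, {"fingers": 44, "delta_pos": [0, 0, -120], "angular": [0, 0, 0]}, {"fingers": 60, "delta_pos": [0, 0, -160], "angular": [0, 0, 0]}, {"fingers": 70, "delta_pos": [0, 0, -182], "angular": [0, 0, 0]}, {"fingers": 70, "delta_pos": [0, 0, -182], "angular": [0, 0, 0]}]'

```text
clock: 30.0
tool_pos: [0.5071, -0.2658, 0.2066]
orientation: [179.6, 0.2, 94.2]
force: [0.6, -0.1, -1.0]
opening: 0.0626
gripper_force: 0.0
```

```bash
python3 packs.py 8; python3 d.py 508,-67,200,-95.25
```

```text
side (610, 221, 16, 26) world [-0.3466  0.0271] s,t [-0.1207  0.8584]
side (595, 192, 22, 31) world [-0.3525 -0.086 ] s,t [-0.2339  0.8539]
side (325, 192, 17, 34) world [ 0.5147 -0.0259] s,t [-0.0947 -0.0042]
side (375, 160, 13, 5) world [ 0.3547 -0.2689] s,t [-0.3513  0.133 ]
side (352, 160, 14, 5) world [ 0.4346 -0.2641] s,t [-0.3393  0.0538]
side (330, 153, 15, 13) world [ 0.5119 -0.2765] s,t [-0.3445 -0.0242]
side (629, 132, 11, 14) world [-0.5913 -0.462 ] s,t [-0.6302  1.0573]
scene (310, 191, 22, 22) world [ 0.5148 -0.053 ] s,t [-0.1217 -0.0067]
30.1 [ 505.2401 -265.0392  202.4599] [179.9045   0.0042  94.1857] j [  -8.0481   11.7116  -14.8525   -0.0181  -63.3418 -167.7581] op 68.20625712172115 F [-0.5333  0.3848 -0.561 ]
508,-67,200,-95.25 -> delta [197.3  17.2   2.5] turn z -170.56
```

View pics/p8.png

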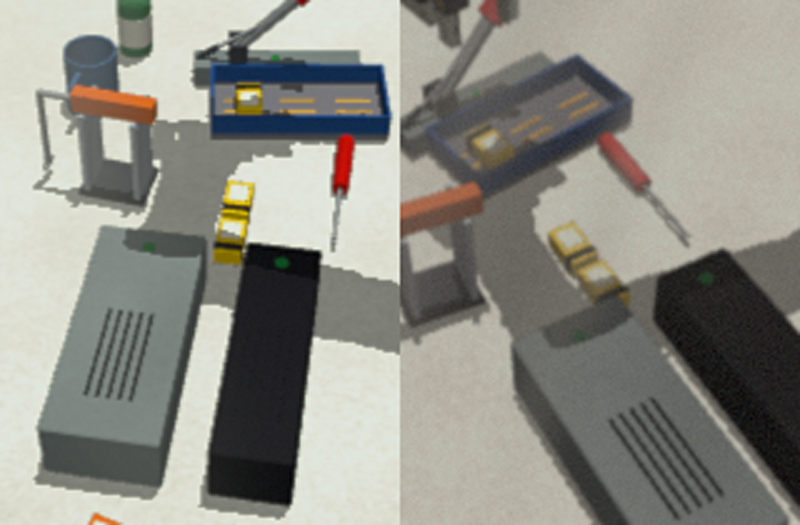

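apply_moves --deltas '[{"fingers": 70, "delta_pos": [192, 19, 0], "angular": [0, 0, -85]}, {"fingers": 70, "delta_pos": [192, 19, 0], "angular": [0, 0, -85]}, {"fingers": 70, "delta_pos": [192, 19, 0], "angular": [0, 0, -85]}, {"fingers": 70, "delta_pos": [192, 19, 0], "angular": [0, 0, -85]}, {"fingers": 70, "delta_pos": [192, 19, 0], "angular": [0, 0, -85]}, {"fingers": 70, "delta_pos": [192, 19, 0], "angular": [0, 0, -85]}, {"fingers": 70, "delta_pos": [192, 19, 0], "angular": [0, 0, -85]}, {"fingers": 70, "delta_pos": [192, 19, 0], "angular": [0, 0, -85]}, {"fingers": 70, "delta_pos": [192, 19, 0], "angular": [0, 0, -85]}, {"fingers": 70, "delta_pos": [192, 19, 0], "angular": [0, 0, -85]}]'

```text
clock: 31.1
tool_pos: [0.5092, -0.0723, 0.2002]
orientation: [-180.0, -0.2, 179.5]
force: [-0.3, -0.3, 0.3]
opening: 0.07
gripper_force: 0.0
```

apply_moves --deltas '[{"fingers": 70, "delta_pos": [0, 0, 0], "angular": [0, 0, -85.5]}, {"fingers": 70, "delta_pos": [0, 0, 0], "angular": [0, 0, -85.5]}, {"fingers": 70, "delta_pos": [0, 0, 0], "angular": [0, 0, -85.5]}, {"fingers": 70, "delta_pos": [0, 0, 0], "angular": [0, 0, -85.5]}, {"fingers": 70, "delta_pos": [0, 0, 0], "angular": [0, 0, -85.5]}, {"fingers": 70, "delta_pos": [0, 0, 0], "angular": [0, 0, -85.5]}, {"fingers": 70, "delta_pos": [0, 0, 0], "angular": [0, 0, -85.5]}, {"fingers": 70, "delta_pos": [0, 0, 0], "angular": [0, 0, -85.5]}, {"fingers": 70, "delta_pos": [0, 0, 0], "angular": [0, 0, -85.5]}, {"fingers": 70, "delta_pos": [0, 0, 0], "angular": [0, 0, -85.5]}, {"fingers": 70, "delta_pos": [0, 0, 0], "angular": [0, 0, -85.5]}]'

```text
invalid input
```

```bash
python3 packs.py 9 | grep -E "side \(3|scene"; python3 d.py 510,-72,5,-95.25
```

```text
side (325, 193, 17, 33) world [ 0.5146 -0.0236] s,t [-0.0925 -0.0039]
side (375, 160, 14, 5) world [ 0.3529 -0.269 ] s,t [-0.3516  0.1348]
side (352, 160, 14, 5) world [ 0.4346 -0.2641] s,t [-0.3393  0.0538]
31.2 [509.3507 -72.3355 200.3626] [-179.9798   -0.1381  179.3021] j [  13.7948    6.6035  -21.4397   -0.0169  -62.0955 -104.4847] op 70.23414135419289 F [-0.1762 -0.2912 -0.0517]
510,-72,5,-95.25 -> delta [ -0.6   0.3 195.4] turn z -85.45
```

apply_moves --deltas '[{"fingers": 70, "delta_pos": [0, 0, 0], "angular": [0, 0, -85.5]}, {"fingers": 70, "delta_pos": [0, 0, 0], "angular": [0, 0, -85.5]}, {"fingers": 70, "delta_pos": [0, 0, 0], "angular": [0, 0, -85.5]}, {"fingers": 70, "delta_pos": [0, 0, 0], "angular": [0, 0, -85.5]}, {"fingers": 70, "delta_pos": [0, 0, 0], "angular": [0, 0, -85.5]}, {"fingers": 70, "delta_pos": [0, 0, 0], "angular": [0, 0, -85.5]}, {"fingers": 70, "delta_pos": [0, 0, 0], "angular": [0, 0, -85.5]}, {"fingers": 70, "delta_pos": [0, 0, 0], "angular": [0, 0, -85.5]}, {"fingers": 70, "delta_pos": [0, 0, 0], "angular": [0, 0, -85.5]}, {"fingers": 70, "delta_pos": [0, 0, 0], "angular": [0, 0, -85.5]}]'

```text
clock: 32.2
tool_pos: [0.5096, -0.0724, 0.2007]
orientation: [179.9, -0.0, -95.2]
force: [-0.3, -0.1, -1.0]
opening: 0.0698
gripper_force: 0.0
```

```bash
cat > wp.py <<'E'
from h import *
import sys
# yellow blob in the wrist view, rows above the gripper; points on z=.024
o=ctrl.get_obs(); im=ctrl.snapshot('wrist')
h=cv2.cvtColor(im,cv2.COLOR_RGB2HSV); m=cv2.inRange(h,(20,110,60),(35,255,255)); m[262:]=0
m=cv2.morphologyEx(m,cv2.MORPH_CLOSE,np.ones((25,25)))
for c in cv2.findContours(m,0,2)[0]:
    if cv2.contourArea(c)>150:
        x,y,w,hh=cv2.boundingRect(c); q=np.array([onz('wrist',*p[0],float(sys.argv[1]),o)[:2] for p in c])
        print((x,y,w,hh),cv2.minAreaRect((q*1000).astype(np.float32)))
E
python3 wp.py .024; python3 d.py 510,-72,5,-95.25
```

```text
(455, 248, 24, 14) ((353.45416259765625, 19.2833309173584), (14.427154541015625, 25.415603637695312), 79.59513854980469)
(154, 248, 25, 14) ((675.841064453125, -10.896944999694824), (14.980806350708008, 26.016817092895508), 84.6990737915039)
(296, 158, 36, 104) ((513.015380859375, -43.85576248168945), (111.62276458740234, 34.719032287597656), 86.22671508789062)
(282, 0, 39, 15) ((506.8474426269531, -233.98997497558594), (11.196621894836426, 33.727783203125), 84.80960083007812)
32.25 [509.6504 -72.3033 200.7764] [179.9132  -0.0195 -94.721 ] j [ 13.7946   6.5807 -21.4112  -0.0103 -62.0966 -18.5108] op 70.10864457603904 F [ 0.656  -0.5416 -0.6105]
510,-72,5,-95.25 -> delta [ -0.3  -0.3 195.8] turn z 0.53
```

apply_moves --deltas '[{"fingers": 70, "delta_pos": [-1, -1, 40], "angular": [0, 0, 0]}, {"fingers": 70, "delta_pos": [-1, -1, 80], "angular": [0, 0, 0]}, {"fingers": 70, "delta_pos": [-1, -1, 120], "angular": [0, 0, 0]}, {"fingers": 70, "delta_pos": [-1, -1, 155], "angular": [0, 0, 0]}, {"fingers": 70, "delta_pos": [-1, -1, 180], "angular": [0, 0, 0]}, {"fingers": 70, "delta_pos": [-1, -1, 190], "angular": [0, 0, 0]}, {"fingers": 70, "delta_pos": [-1, -1, 195], "angular": [0, 0, 0]}, {"fingers": 60, "delta_pos": [-1, -1, 195], "angular": [0, 0, 0]}, {"fingers": 40, "delta_pos": [-1, -1, 195], "angular": [0, 0, 0]}, {"fingers": 25, "delta_pos": [-1, -1, 195], "angular": [0, 0, 0]}]'

```text
clock: 33.25
tool_pos: [0.5121, -0.0712, 0.0078]
orientation: [-179.9, 0.0, -95.3]
force: [0.5, -0.1, 0.6]
opening: 0.0514
gripper_force: 0.0
```

apply_moves --deltas '[{"fingers": 20, "delta_pos": [0, 0, 0], "angular": [0, 0, 0]}, {"fingers": 20, "delta_pos": [0, 0, 0], "angular": [0, 0, 0]}, {"fingers": 20, "delta_pos": [0, 0, 0], "angular": [0, 0, 0]}, {"fingers": 20, "delta_pos": [0, 0, 0], "angular": [0, 0, 0]}, {"fingers": 20, "delta_pos": [0, 0, -20], "angular": [0, 0, 0]}, {"fingers": 20, "delta_pos": [0, 0, -50], "angular": [0, 0, 0]}, {"fingers": 20, "delta_pos": [0, 0, -85], "angular": [0, 0, 0]}, {"fingers": 20, "delta_pos": [0, 0, -125], "angular": [0, 0, 0]}, {"fingers": 20, "delta_pos": [0, 0, -165], "angular": [0, 0, 0]}, {"fingers": 20, "delta_pos": [0, 0, -195], "angular": [0, 0, 0]}]'

```text
clock: 34.25
tool_pos: [0.5114, -0.0714, 0.2042]
orientation: [-179.9, 0.0, -95.3]
force: [0.3, 0.8, -1.4]
opening: 0.0357
gripper_force: 30.0
```

```bash
python3 wp.py .219; python3 d.py 435,-270,200,93.85
```

```text
(277, 202, 80, 60) ((508.7860412597656, -88.51410675048828), (27.990516662597656, 35.943416595458984), 84.69806671142578)
(288, 0, 41, 13) ((503.4841003417969, -179.30145263671875), (4.082835674285889, 15.15530776977539), 84.67012023925781)
34.3 [513.7769 -71.4954 208.8028] [-179.5189    0.0486  -95.2521] j [ 13.8656   6.2283 -20.7612   0.1258 -62.5401 -19.1754] op 35.516701641440626 F [2.9677 0.5188 4.6876]
435,-270,200,93.85 -> delta [204.9  60.3   8.8] turn z 170.9
```

apply_moves --deltas '[{"fingers": 20, "delta_pos": [20, 6, 0], "angular": [0, 0, 8.5]}, {"fingers": 20, "delta_pos": [41, 12, 0], "angular": [0, 0, 17]}, {"fingers": 20, "delta_pos": [61, 17, 0], "angular": [0, 0, 25.5]}, {"fingers": 20, "delta_pos": [82, 23, 0], "angular": [0, 0, 34]}, {"fingers": 20, "delta_pos": [102, 29, 0], "angular": [0, 0, 42.5]}, {"fingers": 20, "delta_pos": [122, 35, 0], "angular": [0, 0, 51]}, {"fingers": 20, "delta_pos": [143, 41, 0], "angular": [0, 0, 59.5]}, {"fingers": 20, "delta_pos": [163, 46, 0], "angular": [0, 0, 68]}, {"fingers": 20, "delta_pos": [184, 52, 0], "angular": [0, 0, 76.5]}, {"fingers": 20, "delta_pos": [204, 58, 0], "angular": [0, 0, 85]}]'

```text
clock: 35.3
tool_pos: [0.4339, -0.2698, 0.2011]
orientation: [180.0, -0.0, 179.3]
force: [1.2, 0.5, -1.2]
opening: 0.0356
gripper_force: 30.0
```

apply_moves --deltas '[{"fingers": 20, "delta_pos": [0, 0, 0], "angular": [0, 0, 8.5]}, {"fingers": 20, "delta_pos": [0, 0, 0], "angular": [0, 0, 17]}, {"fingers": 20, "delta_pos": [0, 0, 0], "angular": [0, 0, 25.5]}, {"fingers": 20, "delta_pos": [0, 0, 0], "angular": [0, 0, 34]}, {"fingers": 20, "delta_pos": [0, 0, 0], "angular": [0, 0, 42.5]}, {"fingers": 20, "delta_pos": [0, 0, 0], "angular": [0, 0, 51]}, {"fingers": 20, "delta_pos": [0, 0, 0], "angular": [0, 0, 59.5]}, {"fingers": 20, "delta_pos": [0, 0, 0], "angular": [0, 0, 68]}, {"fingers": 20, "delta_pos": [0, 0, 0], "angular": [0, 0, 76.5]}, {"fingers": 20, "delta_pos": [0, 0, 0], "angular": [0, 0, 86]}]'

```text
clock: 36.3
tool_pos: [0.4342, -0.2689, 0.201]
orientation: [-180.0, -0.0, 94.2]
force: [-0.8, -0.4, -1.6]
opening: 0.0358
gripper_force: 30.0
```

```bash
python3 d.py 435,-269.5,19,93.85; python3 packs.py 10 | grep -E "side \(3|scene"
```

```text
36.3 [ 434.2093 -268.9226  201.0088] [-179.9591   -0.0302   94.2341] j [  -9.7299    6.1559  -21.8677   -0.022   -62.0233 -166.0257] op 35.76231098622723 F [-0.8264 -0.3658 -1.608 ]
435,-269.5,19,93.85 -> delta [ -0.6   0.7 182. ] turn z 0.38
side (325, 207, 14, 19) world [0.5179 0.0077] s,t [-0.061  -0.0043]
side (375, 160, 14, 5) world [ 0.3529 -0.269 ] s,t [-0.3516  0.1348]
side (352, 160, 14, 5) world [ 0.4346 -0.2641] s,t [-0.3393  0.0538]
side (330, 153, 15, 13) world [ 0.5119 -0.2765] s,t [-0.3445 -0.0242]
side (358, 109, 11, 15) world [ 0.4185 -0.5537] s,t [-0.6291  0.0433]
```

apply_moves --deltas '[{"fingers": 20, "delta_pos": [0, 0, 40], "angular": [0, 0, 0]}, {"fingers": 20, "delta_pos": [0, 0, 80], "angular": [0, 0, 0]}, {"fingers": 20, "delta_pos": [0, 0, 120], "angular": [0, 0, 0]}, {"fingers": 20, "delta_pos": [0, 0, 150], "angular": [0, 0, 0]}, {"fingers": 20, "delta_pos": [0, 0, 170], "angular": [0, 0, 0]}, {"fingers": 20, "delta_pos": [0, 0, 177], "angular": [0, 0, 0]}, {"fingers": 20, "delta_pos": [0, 0, 180], "angular": [0, 0, 0]}, {"fingers": 20, "delta_pos": [0, 0, 181], "angular": [0, 0, 0]}, {"fingers": 20, "delta_pos": [0, 0, 182], "angular": [0, 0, 0]}, {"fingers": 20, "delta_pos": [0, 0, 182], "angular": [0, 0, 0]}]'

```text
clock: 37.4
tool_pos: [0.4353, -0.2692, 0.0204]
orientation: [179.9, 0.0, 94.6]
force: [-1.0, 0.5, -1.7]
opening: 0.036
gripper_force: 30.0
```

apply_moves --deltas '[{"fingers": 38, "delta_pos": [0, 0, 0], "angular": [0, 0, 0]}, {"fingers": 44, "delta_pos": [0, 0, 0], "angular": [0, 0, 0]}, {"fingers": 44, "delta_pos": [0, 0, 0], "angular": [0, 0, 0]}, {"fingers": 44, "delta_pos": [0, 0, -10], "angular": [0, 0, 0]}, {"fingers": 44, "delta_pos": [0, 0, -40], "angular": [0, 0, 0]}, {"fingers": 44, "delta_pos": [0, 0, -80], "angular": [0, 0, 0]}, {"fingers": 44, "delta_pos": [0, 0, -120], "angular": [0, 0, 0]}, {"fingers": 60, "delta_pos": [0, 0, -160], "angular": [0, 0, 0]}, {"fingers": 70, "delta_pos": [0, 0, -182], "angular": [0, 0, 0]}, {"fingers": 70, "delta_pos": [0, 0, -182], "angular": [0, 0, 0]}]'

```text
clock: 38.4
tool_pos: [0.4364, -0.2698, 0.2063]
orientation: [179.6, 0.2, 94.6]
force: [-0.3, 0.1, 0.0]
opening: 0.0629
gripper_force: 0.0
```

```bash
python3 packs.py 11 | grep -E "side \(3|scene"; python3 d.py 516.5,-2,200,-95.25
```

```text
side (325, 207, 14, 19) world [0.5179 0.0077] s,t [-0.061  -0.0043]
side (375, 160, 13, 5) world [ 0.3547 -0.2689] s,t [-0.3513  0.133 ]
side (330, 153, 15, 13) world [ 0.5119 -0.2765] s,t [-0.3445 -0.0242]
side (353, 152, 13, 14) world [ 0.433  -0.2839] s,t [-0.3591  0.0536]
scene (296, 142, 16, 15) world [ 0.4264 -0.274 ] s,t [-0.3498  0.0611]
38.5 [ 434.577  -269.0116  202.3936] [179.9044   0.0076  94.5915] j [  -9.7304    6.0391  -21.8106   -0.0184  -62.0558 -165.6695] op 68.25790017737549 F [0.514  0.2854 0.3555]
516.5,-2,200,-95.25 -> delta [259.6 103.    2.4] turn z -170.16
```

apply_moves --deltas '[{"fingers": 70, "delta_pos": [260, 103, 0], "angular": [0, 0, -85]}, {"fingers": 70, "delta_pos": [260, 103, 0], "angular": [0, 0, -85]}, {"fingers": 70, "delta_pos": [260, 103, 0], "angular": [0, 0, -85]}, {"fingers": 70, "delta_pos": [260, 103, 0], "angular": [0, 0, -85]}, {"fingers": 70, "delta_pos": [260, 103, 0], "angular": [0, 0, -85]}, {"fingers": 70, "delta_pos": [260, 103, 0], "angular": [0, 0, -85]}, {"fingers": 70, "delta_pos": [260, 103, 0], "angular": [0, 0, -85]}, {"fingers": 70, "delta_pos": [260, 103, 0], "angular": [0, 0, -85]}, {"fingers": 70, "delta_pos": [260, 103, 0], "angular": [0, 0, -85]}, {"fingers": 70, "delta_pos": [260, 103, 0], "angular": [0, 0, -85]}]'

```text
clock: 39.5
tool_pos: [0.5155, -0.0017, 0.2001]
orientation: [-180.0, -0.2, 180.0]
force: [0.9, 0.1, 0.8]
opening: 0.0699
gripper_force: 0.0
```

apply_moves --deltas '[{"fingers": 70, "delta_pos": [0, 0, 0], "angular": [0, 0, -85.5]}, {"fingers": 70, "delta_pos": [0, 0, 0], "angular": [0, 0, -85.5]}, {"fingers": 70, "delta_pos": [0, 0, 0], "angular": [0, 0, -85.5]}, {"fingers": 70, "delta_pos": [0, 0, 0], "angular": [0, 0, -85.5]}, {"fingers": 70, "delta_pos": [0, 0, 0], "angular": [0, 0, -85.5]}, {"fingers": 70, "delta_pos": [0, 0, 0], "angular": [0, 0, -85.5]}, {"fingers": 70, "delta_pos": [0, 0, 0], "angular": [0, 0, -85.5]}, {"fingers": 70, "delta_pos": [0, 0, 0], "angular": [0, 0, -85.5]}, {"fingers": 70, "delta_pos": [0, 0, 0], "angular": [0, 0, -85.5]}, {"fingers": 70, "delta_pos": [0, 0, 0], "angular": [0, 0, -85.5]}]'

```text
clock: 40.5
tool_pos: [0.5155, -0.002, 0.2002]
orientation: [179.8, -0.1, -94.6]
force: [-0.1, 0.5, -0.4]
opening: 0.0701
gripper_force: 0.0
```

```bash
python3 wp.py .024; python3 d.py 516.5,-1,5,-95.25
```

```text
(455, 248, 23, 14) ((358.72796630859375, 87.37799835205078), (14.452484130859375, 24.093936920166016), 80.62776947021484)
(154, 248, 24, 14) ((681.5425415039062, 61.084041595458984), (24.977216720581055, 14.812664985656738), 0.9043072462081909)
(296, 157, 35, 59) ((517.247314453125, 0.014757156372070312), (59.9832649230957, 34.795074462890625), 85.40757751464844)
40.55 [515.6085  -1.9245 200.2408] [179.8569  -0.0553 -94.0644] j [ 21.6146   6.7291 -21.3111  -0.0138 -62.1127 -25.6726] op 69.76361972218487 F [-0.2956  1.2244  0.085 ]
516.5,-1,5,-95.25 -> delta [ -1.   -0.8 195.2] turn z 1.19
```

apply_moves --deltas '[{"fingers": 70, "delta_pos": [0, -1, 40], "angular": [0, 0, 0.6]}, {"fingers": 70, "delta_pos": [0, -1, 80], "angular": [0, 0, 0.6]}, {"fingers": 70, "delta_pos": [0, -1, 120], "angular": [0, 0, 0.6]}, {"fingers": 70, "delta_pos": [0, -1, 155], "angular": [0, 0, 0.6]}, {"fingers": 70, "delta_pos": [0, -1, 180], "angular": [0, 0, 0.6]}, {"fingers": 70, "delta_pos": [0, -1, 190], "angular": [0, 0, 0.6]}, {"fingers": 70, "delta_pos": [0, -1, 195], "angular": [0, 0, 0.6]}, {"fingers": 60, "delta_pos": [0, -1, 195], "angular": [0, 0, 0.6]}, {"fingers": 40, "delta_pos": [0, -1, 195], "angular": [0, 0, 0.6]}, {"fingers": 25, "delta_pos": [0, -1, 195], "angular": [0, 0, 0.6]}]'

```text
clock: 41.55
tool_pos: [0.5182, -0.0015, 0.0078]
orientation: [-179.9, 0.1, -95.5]
force: [0.6, 0.1, 0.4]
opening: 0.0514
gripper_force: 0.0
```

apply_moves --deltas '[{"fingers": 20, "delta_pos": [0, 0, 0], "angular": [0, 0, 0]}, {"fingers": 20, "delta_pos": [0, 0, 0], "angular": [0, 0, 0]}, {"fingers": 20, "delta_pos": [0, 0, 0], "angular": [0, 0, 0]}, {"fingers": 20, "delta_pos": [0, 0, 0], "angular": [0, 0, 0]}, {"fingers": 20, "delta_pos": [0, 0, -20], "angular": [0, 0, 0]}, {"fingers": 20, "delta_pos": [0, 0, -50], "angular": [0, 0, 0]}, {"fingers": 20, "delta_pos": [0, 0, -85], "angular": [0, 0, 0]}, {"fingers": 20, "delta_pos": [0, 0, -125], "angular": [0, 0, 0]}, {"fingers": 20, "delta_pos": [0, 0, -165], "angular": [0, 0, 0]}, {"fingers": 20, "delta_pos": [0, 0, -195], "angular": [0, 0, 0]}]'

```text
clock: 42.55
tool_pos: [0.5177, -0.0018, 0.2042]
orientation: [-179.9, 0.0, -95.5]
force: [0.6, 0.5, -1.4]
opening: 0.0359
gripper_force: 30.0
```

```bash
python3 wp.py .219; python3 d.py 365,-274,200,93.85
```

```text
(277, 201, 80, 61) ((514.95947265625, -19.132442474365234), (28.4507999420166, 35.95055389404297), 84.50737762451172)
42.6 [519.9526  -1.5863 208.8252] [-179.5301    0.1153  -95.4464] j [ 21.5582   6.3471 -20.6199   0.1247 -62.5621 -27.062 ] op 35.736556485908956 F [ 3.3531 -0.1869  4.5339]
365,-274,200,93.85 -> delta [285.9 128.4   8.8] turn z 170.7
```

apply_moves --deltas '[{"fingers": 20, "delta_pos": [28, 12, 0], "angular": [0, 0, 8.5]}, {"fingers": 20, "delta_pos": [57, 25, 0], "angular": [0, 0, 17]}, {"fingers": 20, "delta_pos": [86, 38, 0], "angular": [0, 0, 25.5]}, {"fingers": 20, "delta_pos": [114, 50, 0], "angular": [0, 0, 34]}, {"fingers": 20, "delta_pos": [143, 63, 0], "angular": [0, 0, 42.5]}, {"fingers": 20, "delta_pos": [172, 76, 0], "angular": [0, 0, 51]}, {"fingers": 20, "delta_pos": [200, 88, 0], "angular": [0, 0, 59.5]}, {"fingers": 20, "delta_pos": [229, 101, 0], "angular": [0, 0, 68]}, {"fingers": 20, "delta_pos": [257, 113, 0], "angular": [0, 0, 76.5]}, {"fingers": 20, "delta_pos": [286, 126, 0], "angular": [0, 0, 85]}]'

```text
clock: 43.6
tool_pos: [0.3636, -0.2752, 0.2013]
orientation: [180.0, -0.0, 179.2]
force: [0.9, -0.2, -1.1]
opening: 0.0364
gripper_force: 30.0
```

apply_moves --deltas '[{"fingers": 20, "delta_pos": [0, 0, 0], "angular": [0, 0, 8.5]}, {"fingers": 20, "delta_pos": [0, 0, 0], "angular": [0, 0, 17]}, {"fingers": 20, "delta_pos": [0, 0, 0], "angular": [0, 0, 25.5]}, {"fingers": 20, "delta_pos": [0, 0, 0], "angular": [0, 0, 34]}, {"fingers": 20, "delta_pos": [0, 0, 0], "angular": [0, 0, 42.5]}, {"fingers": 20, "delta_pos": [0, 0, 0], "angular": [0, 0, 51]}, {"fingers": 20, "delta_pos": [0, 0, 0], "angular": [0, 0, 59.5]}, {"fingers": 20, "delta_pos": [0, 0, 0], "angular": [0, 0, 68]}, {"fingers": 20, "delta_pos": [0, 0, 0], "angular": [0, 0, 76.5]}, {"fingers": 20, "delta_pos": [0, 0, 0], "angular": [0, 0, 85.5]}]'

```text
clock: 44.6
tool_pos: [0.3642, -0.2742, 0.2011]
orientation: [-180.0, -0.0, 94.0]
force: [-0.5, 0.1, -0.9]
opening: 0.0354
gripper_force: 30.0
```

```bash
python3 d.py 365,-274,19,93.85; python3 packs.py 12 | grep -E "side \(3|scene"
```

```text
44.6 [ 364.1934 -274.2007  201.1129] [-179.9685   -0.0268   94.0437] j [ -12.111     0.6139  -27.8782   -0.0193  -61.5456 -163.8361] op 35.44404744542438 F [-0.481   0.0839 -0.9172]
365,-274,19,93.85 -> delta [  0.1   0.8 182.1] turn z 0.19
side (375, 160, 13, 5) world [ 0.3547 -0.2689] s,t [-0.3513  0.133 ]
side (330, 153, 15, 13) world [ 0.5119 -0.2765] s,t [-0.3445 -0.0242]
side (353, 152, 13, 14) world [ 0.433  -0.2839] s,t [-0.3591  0.0536]
side (379, 109, 12, 15) world [ 0.3326 -0.5585] s,t [-0.6418  0.1285]
scene (296, 142, 16, 15) world [ 0.4264 -0.274 ] s,t [-0.3498  0.0611]
```

apply_moves --deltas '[{"fingers": 20, "delta_pos": [0, 1, 40], "angular": [0, 0, 0]}, {"fingers": 20, "delta_pos": [0, 1, 80], "angular": [0, 0, 0]}, {"fingers": 20, "delta_pos": [0, 1, 120], "angular": [0, 0, 0]}, {"fingers": 20, "delta_pos": [0, 1, 150], "angular": [0, 0, 0]}, {"fingers": 20, "delta_pos": [0, 1, 170], "angular": [0, 0, 0]}, {"fingers": 20, "delta_pos": [0, 1, 177], "angular": [0, 0, 0]}, {"fingers": 20, "delta_pos": [0, 1, 180], "angular": [0, 0, 0]}, {"fingers": 20, "delta_pos": [0, 1, 181], "angular": [0, 0, 0]}, {"fingers": 20, "delta_pos": [0, 1, 182], "angular": [0, 0, 0]}, {"fingers": 20, "delta_pos": [0, 1, 182], "angular": [0, 0, 0]}]'

```text
clock: 45.7
tool_pos: [0.3662, -0.2745, 0.0204]
orientation: [179.9, 0.0, 94.4]
force: [0.1, 0.2, -0.9]
opening: 0.0356
gripper_force: 30.0
```

apply_moves --deltas '[{"fingers": 38, "delta_pos": [0, 0, 0], "angular": [0, 0, 0]}, {"fingers": 44, "delta_pos": [0, 0, 0], "angular": [0, 0, 0]}, {"fingers": 44, "delta_pos": [0, 0, 0], "angular": [0, 0, 0]}, {"fingers": 44, "delta_pos": [0, 0, -10], "angular": [0, 0, 0]}, {"fingers": 44, "delta_pos": [0, 0, -40], "angular": [0, 0, 0]}, {"fingers": 44, "delta_pos": [0, 0, -80], "angular": [0, 0, 0]}, {"fingers": 44, "delta_pos": [0, 0, -120], "angular": [0, 0, 0]}, {"fingers": 40, "delta_pos": [0, 0, -160], "angular": [0, 0, 0]}, {"fingers": 20, "delta_pos": [0, 0, -200], "angular": [0, 0, 0]}, {"fingers": 0, "delta_pos": [0, 0, -230], "angular": [0, 0, 0]}]'

```text
clock: 46.7
tool_pos: [0.3656, -0.2745, 0.2533]
orientation: [179.8, 0.1, 94.4]
force: [0.1, -1.3, -1.3]
opening: 0.0293
gripper_force: 0.0
```

```bash
python3 packs.py 13 | grep -E "side \(3|scene"; python3 d.py 415,-350,250,93.85
python3 - <<'E'
from h import *
# red pad: triangulate its blob centroid
c=[]
for n in ('side','scene'):
    im=ctrl.snapshot(n); h=cv2.cvtColor(im,cv2.COLOR_RGB2HSV); m=cv2.inRange(h,(0,110,60),(6,255,255))|cv2.inRange(h,(172,110,60),(180,255,255))
    for k in cv2.findContours(m,0,2)[0]:
        if cv2.contourArea(k)>15: print(n,cv2.boundingRect(k),cv2.contourArea(k))
    print(n,'pred pad',proj(n,np.array([.4205,-.360,.158])))
E
```

```text
side (330, 153, 15, 13) world [ 0.5119 -0.2765] s,t [-0.3445 -0.0242]
side (373, 152, 15, 14) world [ 0.3577 -0.2884] s,t [-0.3704  0.1282]
side (353, 152, 13, 14) world [ 0.433  -0.2839] s,t [-0.3591  0.0536]
scene (296, 142, 15, 15) world [ 0.4278 -0.2749] s,t [-0.3506  0.0596]
scene (311, 133, 17, 15) world [ 0.3575 -0.2821] s,t [-0.3642  0.129 ]
46.8 [ 367.3873 -275.2664  254.9557] [179.5583   0.217   94.4389] j [ -12.0719   -1.7906  -22.9577    0.0888  -68.3478 -163.5208] op 21.506434597105535 F [ 0.3092 -0.3141  0.1396]
415,-350,250,93.85 -> delta [-78.2  41.7   5. ] turn z 0.59
side (373, 174, 9, 23) 122.5
side (358, 109, 11, 13) 69.0
side (290, 105, 6, 6) 20.0
side pred pad [365.4029 113.5946]
scene (337, 159, 11, 14) 41.0
scene (204, 122, 7, 8) 33.0
scene (283, 96, 10, 12) 48.5
scene pred pad [289.643 100.13 ]
```

```bash
python3 - <<'E'
from h import *
P,e=tri(('side',363.5,115.5),('scene',288,102)); print(P,e)
c=np.array([.435,-.2695]);a=np.radians(3.85);R2=np.array([[np.cos(a),-np.sin(a)],[np.sin(a),np.cos(a)]])
print('dock frame',(P[:2]-c)@R2)
for n,u,v in (('side',363.5,115.5),('scene',288,102)): print(n,(onz(n,u,v,.157)[:2]-c)@R2)
E
```

```text
[ 0.4263 -0.3607  0.1511] 0.002880567819846814
dock frame [-0.0148 -0.0904]
side [-0.0133 -0.0792]
scene [-0.0113 -0.0856]
```

```bash
python3 d.py 426.6,-353.2,230,183.85
```

```text
46.9 [ 365.5999 -274.2281  250.6838] [179.8672   0.0246  94.4047] j [ -12.0712   -1.5961  -23.2936   -0.0151  -68.1682 -163.5184] op 13.447981737605181 F [-0.5209  0.1737 -0.3042]
426.6,-353.2,230,183.85 -> delta [-83.4  54.8  20.7] turn z -89.45
```

apply_moves --deltas '[{"fingers": 0, "delta_pos": [-83, 55, 0], "angular": [0, 0, -85]}, {"fingers": 0, "delta_pos": [-83, 55, 0], "angular": [0, 0, -85]}, {"fingers": 0, "delta_pos": [-83, 55, 0], "angular": [0, 0, -85]}, {"fingers": 0, "delta_pos": [-83, 55, 0], "angular": [0, 0, -85]}, {"fingers": 0, "delta_pos": [-83, 55, 0], "angular": [0, 0, -85]}, {"fingers": 0, "delta_pos": [-83, 55, 0], "angular": [0, 0, -85]}, {"fingers": 0, "delta_pos": [-83, 55, 0], "angular": [0, 0, -85]}, {"fingers": 0, "delta_pos": [-83, 55, 0], "angular": [0, 0, -85]}, {"fingers": 0, "delta_pos": [-83, 55, 0], "angular": [0, 0, -85]}, {"fingers": 0, "delta_pos": [-83, 55, 0], "angular": [0, 0, -85]}]'

```text
clock: 47.9
tool_pos: [0.426, -0.3525, 0.2482]
orientation: [179.9, -0.1, 179.7]
force: [0.8, -0.1, 1.5]
opening: 0.0005
gripper_force: 0.0
```

```bash
python3 packs.py 14 | grep -E "side \(3|scene"; python3 d.py 426.6,-353.2,180,183.85 405,-354.5,135,183.85 387,-355.7,100,183.85 380,-356,80,183.85
```

```text
side (330, 153, 15, 13) world [ 0.5119 -0.2765] s,t [-0.3445 -0.0242]
side (373, 152, 16, 14) world [ 0.3559 -0.2885] s,t [-0.3707  0.13  ]
side (353, 152, 13, 14) world [ 0.433  -0.2839] s,t [-0.3591  0.0536]
scene (312, 133, 16, 15) world [ 0.3561 -0.2811] s,t [-0.3634  0.1304]
48.0 [ 426.1033 -352.5006  248.3262] [179.94    -0.1314 179.5136] j [-19.3168   8.3574 -12.8357  -0.0154 -68.9506 -71.1641] op 0.631990913841387 F [-0.4113  0.5491  0.2805]
426.6,-353.2,180,183.85 -> delta [-0.5 -0.7 68.3] turn z -4.34
405,-354.5,135,183.85 -> delta [21.6  0.2 45. ] turn z -0.0
387,-355.7,100,183.85 -> delta [18.  0. 35.] turn z -0.0
380,-356,80,183.85 -> delta [ 7.   0.2 20. ] turn z -0.0
```

apply_moves --deltas '[{"fingers": 0, "delta_pos": [0, -1, 35], "angular": [0, 0, -4]}, {"fingers": 0, "delta_pos": [0, -1, 65], "angular": [0, 0, -4]}, {"fingers": 0, "delta_pos": [0, -1, 80], "angular": [0, 0, -4]}, {"fingers": 0, "delta_pos": [7, -1, 92], "angular": [0, 0, -4]}, {"fingers": 0, "delta_pos": [16, -2, 104], "angular": [0, 0, -4]}, {"fingers": 0, "delta_pos": [24, -2, 116], "angular": [0, 0, -4]}, {"fingers": 0, "delta_pos": [32, -3, 128], "angular": [0, 0, -4]}, {"fingers": 0, "delta_pos": [38, -3, 140], "angular": [0, 0, -4]}]'

```text
clock: 48.8
tool_pos: [0.3881, -0.3553, 0.1087]
orientation: [180.0, -0.0, -176.9]
force: [-0.4, -0.4, 0.7]
opening: 0.0003
gripper_force: 0.0
```

```bash
python3 d.py 385,-356,90,183.85 380,-356,72,183.85
```

```text
48.8 [ 388.0742 -355.3014  108.701 ] [ 179.9793   -0.0367 -176.8609] j [-21.0999  12.9979 -27.04    -0.005  -50.0041 -65.7578] op 0.25935727467582503 F [-0.4134 -0.4494  0.6693]
385,-356,90,183.85 -> delta [ 3.1 -0.5 18.7] turn z -0.71
380,-356,72,183.85 -> delta [ 5.   0.3 18. ] turn z -0.0
```

```bash
cat > red.py <<'E'
from h import *
for n in ('side','scene'):
    im=ctrl.snapshot(n); h=cv2.cvtColor(im,cv2.COLOR_RGB2HSV); m=cv2.inRange(h,(0,110,60),(6,255,255))|cv2.inRange(h,(172,110,60),(180,255,255))
    for k in cv2.findContours(m,0,2)[0]:
        if cv2.contourArea(k)>8: print(n,cv2.boundingRect(k),cv2.contourArea(k))
    c=np.array([.435,-.2695,0]);a=np.radians(3.85);x=np.array([np.cos(a),np.sin(a),0]);y=np.array([-np.sin(a),np.cos(a),0])
    for f in (.8,.3,0):
        P=c+x*(.078-.14*np.cos(f)+.008*np.sin(f))-y*.083+np.array([0,0,.055+.14*np.sin(f)+.008*np.cos(f)]); print(n,'phi',f,proj(n,P))
E
python3 red.py
```

```text
side (373, 174, 9, 23) 120.5
side (367, 126, 11, 8) 40.5
side (290, 105, 6, 6) 20.0
side phi 0.8 [363.648  113.9039]
side phi 0.3 [373.7871 127.3182]
side phi 0 [375.3109 136.6181]
scene (330, 153, 19, 21) 95.0
scene (204, 122, 7, 8) 33.0
scene phi 0.8 [289.073  101.0254]
scene phi 0.3 [299.4984 111.1502]
scene phi 0 [301.8355 120.1468]
```

apply_moves --deltas '[{"fingers": 0, "delta_pos": [2, 0, 8], "angular": [0, 0, 0]}, {"fingers": 0, "delta_pos": [4, 0, 16], "angular": [0, 0, 0]}, {"fingers": 0, "delta_pos": [6, 0, 24], "angular": [0, 0, 0]}, {"fingers": 0, "delta_pos": [8, 0, 32], "angular": [0, 0, 0]}, {"fingers": 0, "delta_pos": [8, 0, 38], "angular": [0, 0, 0]}, {"fingers": 0, "delta_pos": [8, 0, 41], "angular": [0, 0, 0]}, {"fingers": 0, "delta_pos": [8, 0, 41], "angular": [0, 0, 0]}]'

```text
clock: 49.6
tool_pos: [0.3806, -0.3559, 0.0681]
orientation: [180.0, -0.0, -176.6]
force: [-1.0, -0.9, -0.7]
opening: 0.0008
gripper_force: 0.0
```

```bash
python3 d.py; python3 red.py | grep -v phi
```

```text
49.6 [ 380.642  -355.851    68.0774] [ 179.9809   -0.0456 -176.5943] j [-21.473   15.5676 -30.2074   0.0027 -44.2745 -65.1232] op 0.8237583635228675 F [-0.9554 -0.8512 -0.6744]
side (373, 174, 9, 23) 121.5
side (368, 136, 12, 7) 45.0
side (290, 105, 6, 6) 20.0
scene (329, 153, 20, 21) 96.5
scene (204, 122, 7, 8) 33.5
```

Pad is now near the level position, with no force. Lift away and check.

apply_moves --deltas '[{"fingers": 0, "delta_pos": [0, 0, -30], "angular": [0, 0, 0]}, {"fingers": 0, "delta_pos": [0, 0, -70], "angular": [0, 0, 0]}, {"fingers": 0, "delta_pos": [0, 0, -110], "angular": [0, 0, 0]}, {"fingers": 0, "delta_pos": [0, 0, -150], "angular": [0, 0, 0]}, {"fingers": 0, "delta_pos": [0, 0, -190], "angular": [0, 0, 0]}, {"fingers": 0, "delta_pos": [0, 0, -220], "angular": [0, 0, 0]}, {"fingers": 0, "delta_pos": [0, 0, -220], "angular": [0, 0, 0]}]'

```text
clock: 50.4
tool_pos: [0.3825, -0.3572, 0.294]
orientation: [-179.7, 0.4, -176.6]
force: [0.9, 0.1, 0.8]
opening: 0.0006
gripper_force: 0.0
```

```bash
python3 d.py; python3 red.py; python3 packs.py 15 | grep -E "side \(3|scene"
python3 - <<'E'
from h import *
for n in ('side','scene'):
    m=cv2.inRange(cv2.cvtColor(ctrl.snapshot(n),cv2.COLOR_RGB2HSV),(5,140,90),(16,255,255)); m[230:]=0
    c=max(cv2.findContours(m,0,2)[0],key=cv2.contourArea); print(n,cv2.boundingRect(c))
    m0=cv2.inRange(cv2.cvtColor(cv2.imread(f'pics/{n}0.png'),cv2.COLOR_BGR2HSV),(5,140,90),(16,255,255)); m0[230:]=0
    c=max(cv2.findContours(m0,0,2)[0],key=cv2.contourArea); print('start',cv2.boundingRect(c))
E
```

```text
50.4 [ 382.5427 -357.2219  293.9951] [-179.7045    0.419  -176.5619] j [-21.4717   3.5847 -12.3798   0.0955 -73.531  -65.118 ] op 0.5629578914546761 F [0.914  0.1122 0.7944]
side (373, 174, 9, 23) 123.5
side (368, 134, 12, 9) 70.0
side (290, 105, 6, 6) 20.0
side phi 0.8 [363.648  113.9039]
side phi 0.3 [373.7871 127.3182]
side phi 0 [375.3109 136.6181]
scene (330, 153, 19, 21) 91.0
scene (204, 122, 7, 8) 33.0
scene (299, 118, 8, 6) 17.5
scene phi 0.8 [289.073  101.0254]
scene phi 0.3 [299.4984 111.1502]
scene phi 0 [301.8355 120.1468]
side (330, 153, 15, 13) world [ 0.5119 -0.2765] s,t [-0.3445 -0.0242]
side (373, 152, 16, 14) world [ 0.3559 -0.2885] s,t [-0.3707  0.13  ]
side (353, 152, 13, 14) world [ 0.433  -0.2839] s,t [-0.3591  0.0536]
scene (313, 133, 15, 16) world [ 0.3562 -0.278 ] s,t [-0.3603  0.1306]
side (268, 154, 34, 16)
start (269, 154, 34, 15)
scene (270, 174, 11, 6)
start (242, 182, 9, 6)
```

```bash
python3 - <<'E'
from plant import ctrl
print(ctrl.close_job())
E
```

```text
the job is handed in; nothing more can be done
None
```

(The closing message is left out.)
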